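# Pack and cap the potted transformers

## Robot

A 7-joint arm with a two-finger parallel gripper is mounted at the origin on the work surface. World frame = base frame: x ahead of the robot, y to its left, z up, the work surface at z = 0. Lengths are in m, angles in rad, forces in N, time in s.
With the tool pointing down it reaches from about 0.425 to 0.875 m from the base axis. Payload 4.7 kg.
Tool frame: the origin (TCP) lies on the centre line of the jaws, within the pads' length; the fingertips stand 14 mm ahead of it and the grasp point (between the pads) lies 5 mm behind it; z points along the fingers, y is the line along which they close (so a half turn about z gives the same grasp; the last joint's range is limited). The gripper opens to 87 mm and grips with 3 to 60 N. Pads are 19 mm wide; open, the fingers measure 117 mm over their backs; the gripper's body (75 mm by 190 mm) begins 51 mm behind the grasp point.
Start: joints at [1.244, 0.321, -0.07, 1.45, 0.023, 1.371, -0.057], TCP at [0.217, -0.613, 0.237] pointing down, gripper open.
Joint ranges: [-2.86, 2.86], [-0.3, 2.09], [-1.38, 1.24], [0.06, 2.45], [-1.56, 4.7], [0.09, 2.05], [-2.69, 2.69]. Speed limits (rad/s): [2.57, 2.57, 3.14, 3.14, 3.14, 3.14, 3.14].

## Interface

Orientations are given as a rotation vector (axis times angle).
In Python, from bench import ctrl gives the robot as it stands.
- The arm moves only by the tool send_rows, never from a script. Its argument "steps" is a list of rows, each an object of numbers: "tx", "ty", "tz": the shift along the tool's x, y, z in units of 60 mm (1.0 is 60 mm); "turn": the turn about the tool's z in units of 8 degrees (1.0 is 8 degrees); "grip": the opening, from 0 (shut) to 1 (fully open). A call has 1 to 12 rows; each row shifts and turns the commanded pose from where the row before left it, along the tool's axes as they then stand; what a row does not reach is not made up. A row lasts 1/8 s, in which the tool goes at most 62.5 mm and 10.7 degrees, less where a joint would pass 70% of its speed; a pose out of reach is approached as far as the arm can. A call is refused whole if a number of a shift passes 1 or a number of a turn 1, either way. A call with a gripper value outside its range is refused whole. The fingers move at their own pace and stop on an object; "newtons" is the grip in N (left out, the last holds). Time passes only in rows, so rows that do not move let the fingers close. It gives the time, the measured TCP pose, the force, the opening and the grip force at its end, in the units of the state.
- ctrl.get_state(): the state, without advancing time (a new reading comes with each control period).
- ctrl.get_image(name): name is "scene" or "side" or "wrist"; returns a dict with "pixels" (480x640x3 uint8, red, green, blue), "K" (3x3 intrinsics, pixels), "dist" ([k1, k2, p1, p2, k3] as OpenCV has them; the pictures are not rectified), "cam_to_world" (4x4, takes a point from camera to world coordinates); the wrist camera has in their place "T_tool_cam" (4x4, takes a point from camera to tool coordinates, whose origin is the TCP and whose axes are the flange's). Camera axes: x right, y down, z forward; pixel columns grow to the right and rows downward; lengths in m; the calibration is good to about 2 mm. A picture is of the moment at which its call begins: read the wrist's pose just before it. There is no depth.
- ctrl.close_job(): hands the job in; it is judged then, once.
The state is a dict: "time": time; "joint_positions": joint angles; "qd": joint speeds; "joint_torque": joint torques, N m; "position": TCP position; "tool_rot": TCP orientation; "ft_force": force on the tool from outside, world axes, zero at the start; "torque": the same for the moment, N m; "grip_width": opening from 0.0 (shut) to 1.0 (fully open); "grip_force": force on a finger pad.
Only numpy, scipy, OpenCV 4.12 (cv2) and the standard library are available. Lean on these libraries where they do the work, as an engineer would, in place of code of your own. Each camera call takes 0.05 s, during which the arm holds its last target. There are 200 camera calls.

## Task

Lift the lid of the grey steel case right back until it rests on its stop and leave it open. Stand every aluminium pot upright on the floor of the case and see that each has one of the loose steel covers seated flat and level in its mouth; a cover left over may stay out. Do not shift the two finished transformers with green coils standing near the pots and covers.

Things in the scene. Friction and masses are not known exactly. Their poses are not given: they have to be found in the camera images.
- lid (a joint): Angle of the case lid in rad: 0 shut, 1.85 resting open on its stop, leaning back past upright. The hinge is free (no spring): below about 1.55 the 0.4 kg lid falls shut, beyond it falls open onto the stop.
- lid_handle (a point): Middle of the lid's pull bar: a round steel bar 14 mm thick, 90 mm long between two arms, parallel to the hinge, 50 mm in front of the lid's front edge; 210 mm from the hinge axis and level with it to within 5 mm (5 mm above when shut). It moves with the lid.
- lid_hinge (a point): Middle of the hinge axis at the case's far rim, 60 mm above the bench. Its axes turn with the lid; its y axis is the hinge axis, and with the lid shut its -x axis points to the handle. Opening turns the lid about +y, handle going up and over, away from the front.
- case_in (a point): Centre of the inner floor (6 mm above the bench) of the grey steel case, which is fixed to the bench. The case is 160 mm (x, front to back) by 300 mm (y) by 60 mm high without lid, inside 148 x 288 mm, walls 6 mm. Its x axis points from the handle side to the hinge side, z up.
- pot1: Open-topped round aluminium pot holding a potted copper winding: 50 mm outside diameter, 45 mm high, wall 4 mm (mouth 42 mm), 0.24 to 0.39 kg. Origin at the centre of its underside, z up through the mouth; the winding is well below the rim (34 mm up). Three or four pots exist; an absent one reads None.
- pot2: Open-topped round aluminium pot holding a potted copper winding: 50 mm outside diameter, 45 mm high, wall 4 mm (mouth 42 mm), 0.24 to 0.39 kg. Origin at the centre of its underside, z up through the mouth; the winding is well below the rim (34 mm up). Three or four pots exist; an absent one reads None.
- pot3: Open-topped round aluminium pot holding a potted copper winding: 50 mm outside diameter, 45 mm high, wall 4 mm (mouth 42 mm), 0.24 to 0.39 kg. Origin at the centre of its underside, z up through the mouth; the winding is well below the rim (34 mm up). Three or four pots exist; an absent one reads None.
- pot4: Open-topped round aluminium pot holding a potted copper winding: 50 mm outside diameter, 45 mm high, wall 4 mm (mouth 42 mm), 0.24 to 0.39 kg. Origin at the centre of its underside, z up through the mouth; the winding is well below the rim (34 mm up). Three or four pots exist; an absent one reads None.
- cover1: Loose steel cover, 0.1 kg: a tapered plug 5 mm deep (38.6 mm wide at its top, 30 at the bottom), above it a flange 48 mm wide, 5 mm thick, then a stud 16 mm thick, 24 mm tall (34 mm in all). Origin: centre of the plug's underside; z up the stud. Seated, the flange rests on the rim and the origin is 40 mm above the pot's origin. Four exist; any cover fits any pot.
- cover2: Loose steel cover, 0.1 kg: a tapered plug 5 mm deep (38.6 mm wide at its top, 30 at the bottom), above it a flange 48 mm wide, 5 mm thick, then a stud 16 mm thick, 24 mm tall (34 mm in all). Origin: centre of the plug's underside; z up the stud. Seated, the flange rests on the rim and the origin is 40 mm above the pot's origin. Four exist; any cover fits any pot.
- cover3: Loose steel cover, 0.1 kg: a tapered plug 5 mm deep (38.6 mm wide at its top, 30 at the bottom), above it a flange 48 mm wide, 5 mm thick, then a stud 16 mm thick, 24 mm tall (34 mm in all). Origin: centre of the plug's underside; z up the stud. Seated, the flange rests on the rim and the origin is 40 mm above the pot's origin. Four exist; any cover fits any pot.
- cover4: Loose steel cover, 0.1 kg: a tapered plug 5 mm deep (38.6 mm wide at its top, 30 at the bottom), above it a flange 48 mm wide, 5 mm thick, then a stud 16 mm thick, 24 mm tall (34 mm in all). Origin: centre of the plug's underside; z up the stud. Seated, the flange rests on the rim and the origin is 40 mm above the pot's origin. Four exist; any cover fits any pot.
- transformer1: Bystander: finished loose transformer, dark laminated core with a green coil, 67 x 66 x 55 mm high, 0.7 kg; origin at the centre of its underside. Not to be moved.
- transformer2: Bystander: finished loose transformer, dark laminated core with a green coil, 67 x 66 x 55 mm high, 0.7 kg; origin at the centre of its underside. Not to be moved.
There are look-alikes about, which are no part of the job. Leave any yellow look-alike of the pot3 alone. What is shaped like the cover3 but yellow is not meant.

How it is judged:
By the outcome, as a careful person would: the job done as asked, in the order asked, and still so for the second after the job is handed in, with the robot touching nothing.
Of pot1, pot2, pot3, pot4 only 3 to 4 are there at a start; the rules pass over those that are not, and their reading is None.
At some moment in a run one of pot1, pot2, pot3, pot4 may be knocked a few centimetres aside while the robot is not near it.
It also fails if it takes over 210 s, if anything falls off the work surface, if the arm or the gripper's body presses on something with over 40 N, if the wrist force passes 120 N, or if a joint passes its speed limit or range.

## Working session

There is one attempt and no reset: what is moved stays moved. The work goes in short steps, Python scripts to look and compute and a tool call to move; the robot and the scene stay as the last step left them, time stands still between calls to the robot, and variables do not carry over. Pictures are saved under pics/ and viewed, at most 14 in all, crops included, and the job is handed in when it is done.

Besides the shell and the picture viewer there is one more tool, called after "Request:" as name([rows], argument=value, ...), one row to a line, values as JSON. send_rows: Moves the arm, as the interface text tells. Its arguments: {"type":"object","properties":{"steps":{"type":"array"},"newtons":{"type":"number"}},"required":["steps"]}

```bash
ls; mkdir -p pics
cat > h.py <<'E'
import numpy as np, cv2
from scipy.spatial.transform import Rotation as R
from bench import ctrl
def grab(n,f=None):
    s=ctrl.get_state(); d=ctrl.get_image(n); d={k:np.array(v) for k,v in d.items()}
    if 'cam_to_world' not in d:
        T=np.eye(4);T[:3,:3]=R.from_rotvec(s['tool_rot']).as_matrix();T[:3,3]=s['position']
        d['cam_to_world']=T@d['T_tool_cam']
    if f: cv2.imwrite('pics/'+f,d['pixels'][:,:,::-1])
    return d
def ray(d,uv):
    p=cv2.undistortPoints(np.array(uv,float).reshape(-1,1,2),d['K'],d['dist']).reshape(-1,2)
    v=np.c_[p,np.ones(len(p))]@d['cam_to_world'][:3,:3].T
    return d['cam_to_world'][:3,3],v/np.linalg.norm(v,axis=1)[:,None]
def onz(d,uv,z):
    o,v=ray(d,uv); return o+v*((z-o[2])/v[:,2])[:,None]
def tri(obs):
    A=0;b=0
    for d,uv in obs:
        o,v=ray(d,uv);v=v[0];P=np.eye(3)-np.outer(v,v);A=A+P;b=b+P@o
    x=np.linalg.solve(A,b)
    res=[np.linalg.norm(np.cross(x-ray(d,uv)[0],ray(d,uv)[1][0])) for d,uv in obs]
    return x,res
def proj(d,X):
    M=np.linalg.inv(d['cam_to_world']);r=cv2.Rodrigues(M[:3,:3])[0]
    return cv2.projectPoints(np.array(X,float).reshape(-1,1,3),r,M[:3,3],d['K'],d['dist'])[0].reshape(-1,2)
E
python3 - <<'E'
from h import *
for n in('scene','side','wrist'):
    d=grab(n,n+'0.png');print(n,d['cam_to_world'].round(3).tolist(),d['K'][0,0])
s=ctrl.get_state();print(s)
E
```

```text
pics
scene [[0.645, 0.657, -0.391, 0.966], [0.764, -0.547, 0.342, -0.418], [0.011, -0.52, -0.854, 1.011], [0.0, 0.0, 0.0, 1.0]] 550.9452196816594
side [[0.679, -0.504, 0.534, -0.229], [-0.734, -0.48, 0.481, -0.762], [0.014, -0.718, -0.696, 1.103], [0.0, 0.0, 0.0, 1.0]] 564.4654033214234
wrist [[0.333, -0.904, -0.268, 0.289], [-0.943, -0.32, -0.093, -0.587], [-0.002, 0.284, -0.959, 0.384], [0.0, 0.0, 0.0, 1.0]] 357.01391674591866
{'time': 0.15, 'joint_positions': array([ 1.2441111 ,  0.32163268, -0.07009581,  1.45140546,  0.02263291,
        1.37079177, -0.05688226]), 'qd': array([ 1.37094428e-05, -2.58918304e-03,  1.43868169e-04, -1.60293978e-03,
       -9.45735284e-04, -1.19515217e-03, -1.78968316e-04]), 'joint_torque': array([-4.17807396e-04, -4.91799545e+01, -4.04877607e-01, -3.12874174e+01,
       -6.39656978e-02,  4.05611924e-02,  1.19891283e-04]), 'position': array([ 0.21706717, -0.61225994,  0.2357205 ]), 'tool_rot': array([-3.09469568e+00, -5.32571172e-01,  5.63776506e-04]), 'ft_force': array([-0.109579  ,  0.99716516,  0.55729287]), 'torque': array([ 0.03621199,  0.04720656, -0.00374491]), 'grip_force': 0.0, 'grip_width': 1.0013733319604796}
```

View pics/scene0.png

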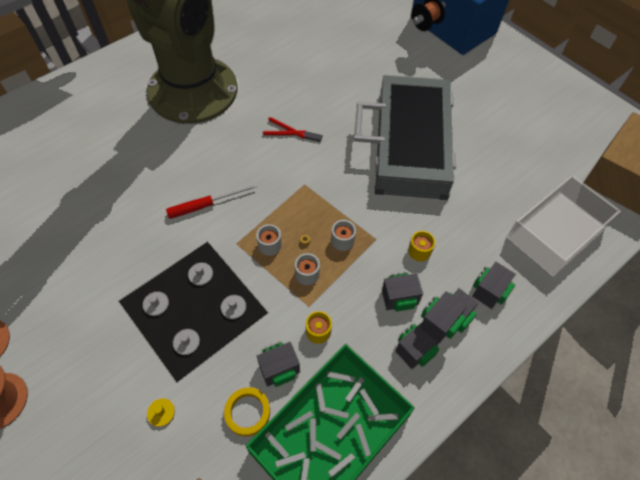

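View pics/side0.png

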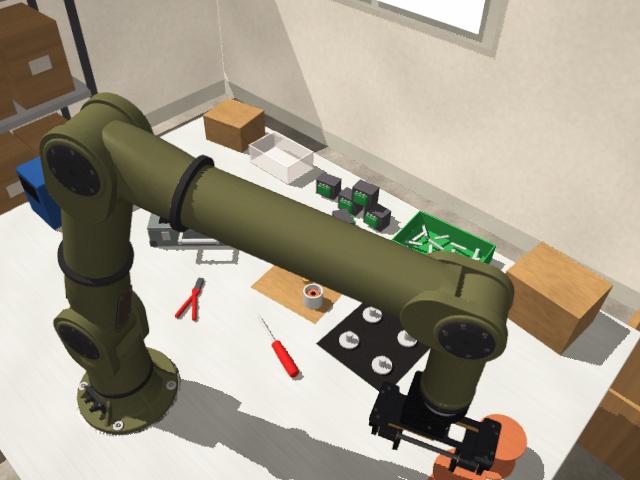

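The scene view shows three grey pots with copper windings on the brown board, at (268,238), (343,234) and (307,267). Four steel covers lie on the black mat at (200,273), (155,303), (233,307) and (186,342).

Things that could be mistaken for them:
- Yellow pots at (422,245) and (318,325).
- A yellow cover at (160,412).
- A brass ring at (305,240) and a yellow ring at (247,412).

The transformers near the work are at (403,290) and (280,362). The case is at (415,135), with its handle bar at (358,120).

Run:
```python
from h import *
d=grab('scene')
def o(n,uv,z): print(n,onz(d,uv,z).round(3).tolist())
o('pots',[(268,232),(343,228),(307,261)],.045)
o('covers',[(201,272),(155,302),(234,306),(186,341)],.015)
o('ypots',[(422,240),(318,320)],.045)
o('tr',[(403,283),(280,357)],.055)
o('handle ends',[(357,104),(357,137)],.065)
o('case top corners',[(386,78),(451,82),(451,183),(379,182)],.06)
im=d['pixels'][60:220,330:480,::-1]
a=cv2.resize(im,None,fx=3.5,fy=3.5,interpolation=cv2.INTER_CUBIC)[:560]
b=cv2.resize(d['pixels'][180:330,225:375,::-1],(270,270),interpolation=cv2.INTER_CUBIC)
c=cv2.resize(d['pixels'][240:380,115:275,::-1],(270,236),interpolation=cv2.INTER_CUBIC)
o=np.zeros((560,800,3),np.uint8);o[:,:525]=a;o[:270,527:797]=b;o[280:516,527:797]=c
cv2.imwrite('pics/crop1.png',o)
```

```text
pots [[0.471, -0.122, 0.045], [0.561, 0.002, 0.045], [0.573, -0.103, 0.045]]
covers [[0.444, -0.272, 0.015], [0.441, -0.375, 0.015], [0.546, -0.264, 0.015], [0.545, -0.373, 0.015]]
ypots [[0.685, 0.106, 0.045], [0.681, -0.166, 0.045]]
tr [[0.731, 0.004, 0.055], [0.693, -0.264, 0.055]]
handle ends [[0.339, 0.24, 0.065], [0.413, 0.173, 0.065]]
case top corners [[0.318, 0.353, 0.06], [0.427, 0.463, 0.06], [0.631, 0.245, 0.06], [0.531, 0.129, 0.06]]
```

View pics/crop1.png

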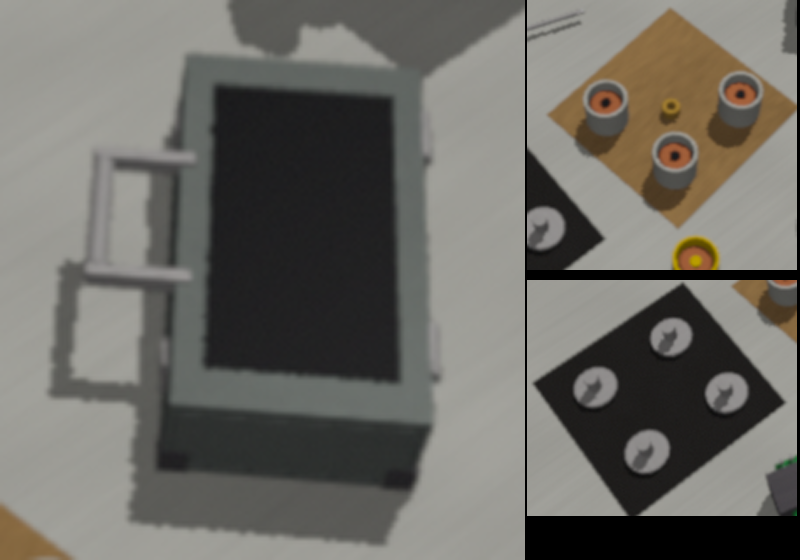

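Lid shut, handle bar clear. I'll add a move planner, then go over the pots and covers.

```bash
cat >> h.py <<'E'
def plan(x,y,z,phi=None):
    "phi: wanted heading of tool x, deg. Prints shifts in tool axes now (units), then after turn; turn units"
    s=ctrl.get_state();M=R.from_rotvec(s['tool_rot']).as_matrix();p=np.array(s['position'])
    h=np.degrees(np.arctan2(M[1,0],M[0,0]));w=np.array([x,y,z])-p
    print('t',s['time'],'pos',p.round(4),'head',h.round(2),'F',np.round(s['ft_force'],1),'grip',round(s['grip_width'],3))
    print(' shift units now',(M.T@w/.06).round(2))
    if phi is not None:
        a=(phi-h+180)%360-180;N=R.from_euler('z',a,degrees=True).as_matrix()@M
        print(' turn units',round(-a/8,2),' shift after turn',(N.T@w/.06).round(2))
E
python3 -c "
from h import *
plan(.5,-.19,.38,90)
plan(.5,.15,.38,138)"
```

```text
t 0.2 pos [ 0.2171 -0.6123  0.2359] head 19.53 F [-0.2 -1.4  0.4] grip 0.999
 shift units now [ 6.8  -5.06 -2.4 ]
 turn units -8.81  shift after turn [ 7.04  4.71 -2.41]
t 0.2 pos [ 0.2171 -0.6123  0.2359] head 19.53 F [-0.2 -1.4  0.4] grip 0.999
 shift units now [  8.69 -10.4   -2.39]
 turn units -14.81  shift after turn [ 5.   12.59 -2.42]
```

Request:
send_rows([
  {"tz":-0.8},
  {"tz":-0.8},
  {"tz":-0.8},
  {"tx":0.75,"ty":-0.56},
  {"tx":0.75,"ty":-0.56},
  {"tx":0.75,"ty":-0.56},
  {"tx":0.75,"ty":-0.56},
  {"tx":0.75,"ty":-0.56},
  {"tx":0.75,"ty":-0.56},
  {"tx":0.75,"ty":-0.56},
  {"tx":0.75,"ty":-0.56},
  {"tx":0.75,"ty":-0.56},
])

```text
validation failed for argument at $.st...
```

Request:
send_rows([
  {"turn":-1},
  {"turn":-1},
  {"turn":-1},
  {"turn":-1},
  {"turn":-1},
  {"turn":-1},
  {"turn":-1},
  {"turn":-1},
  {"turn":-0.8},
  {},
  {},
])

```text
validation failed for argument at $.st...
```

```bash
python3 -c "
from h import *
d=grab('wrist','w1.png')
plan(.46,.1,.36,138)"
```

```text
t 0.25 pos [ 0.2171 -0.6124  0.236 ] head 19.53 F [-0.  -0.3  0.8] grip 0.997
 shift units now [ 7.78 -9.84 -2.06]
 turn units -14.81  shift after turn [ 4.94 11.53 -2.08]
```

View pics/w1.png

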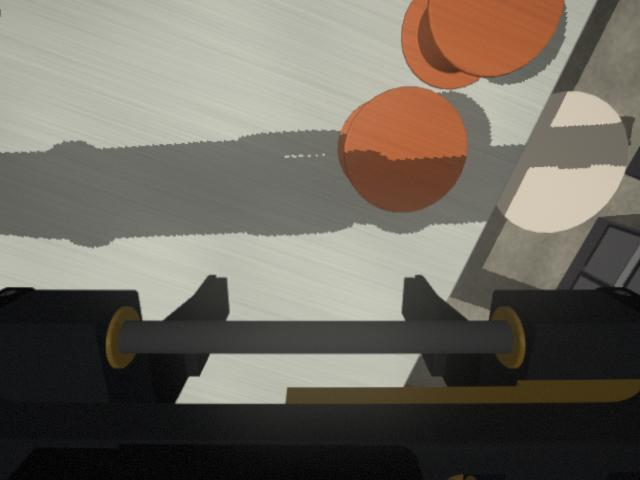

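The wrist view shows orange objects at the old place, so the moves were refused. I'll send rows with all keys.

Request:
send_rows([
  {"tx":0,"ty":0,"tz":-0.8,"turn":0,"grip":1},
  {"tx":0,"ty":0,"tz":-0.8,"turn":0,"grip":1},
  {"tx":0,"ty":0,"tz":-0.8,"turn":0,"grip":1},
  {"tx":0.75,"ty":-0.56,"tz":0,"turn":0,"grip":1},
])

```text
time: 0.75
position: [0.2456, -0.5699, 0.3846]
tool_rot: [3.09, 0.518, -0.0]
ft_force: [1.5, 0.0, -0.2]
grip_width: 1.0
grip_force: 0.0
```

Request:
send_rows([
  {"tx":0.75,"ty":-0.56,"tz":0,"turn":0,"grip":1},
  {"tx":0.75,"ty":-0.56,"tz":0,"turn":0,"grip":1},
  {"tx":0.75,"ty":-0.56,"tz":0,"turn":0,"grip":1},
  {"tx":0.75,"ty":-0.56,"tz":0,"turn":0,"grip":1},
  {"tx":0.75,"ty":-0.56,"tz":0,"turn":0,"grip":1},
  {"tx":0.75,"ty":-0.56,"tz":0,"turn":0,"grip":1},
  {"tx":0.75,"ty":-0.56,"tz":0,"turn":0,"grip":1},
  {"tx":0.75,"ty":-0.56,"tz":0,"turn":0,"grip":1},
])

```text
time: 1.75
position: [0.4986, -0.1906, 0.3807]
tool_rot: [3.096, 0.532, 0.0]
ft_force: [1.1, -0.5, -0.1]
grip_width: 0.999
grip_force: 0.0
```

Request:
send_rows([
  {"tx":0,"ty":0,"tz":0,"turn":-1,"grip":1},
  {"tx":0,"ty":0,"tz":0,"turn":-1,"grip":1},
  {"tx":0,"ty":0,"tz":0,"turn":-1,"grip":1},
  {"tx":0,"ty":0,"tz":0,"turn":-1,"grip":1},
  {"tx":0,"ty":0,"tz":0,"turn":-1,"grip":1},
  {"tx":0,"ty":0,"tz":0,"turn":-1,"grip":1},
  {"tx":0,"ty":0,"tz":0,"turn":-1,"grip":1},
  {"tx":0,"ty":0,"tz":0,"turn":-1,"grip":1},
  {"tx":0,"ty":0,"tz":0,"turn":-0.8,"grip":1},
  {"tx":0,"ty":0,"tz":0,"turn":0,"grip":1},
])

```text
time: 3.0
position: [0.4978, -0.1922, 0.3805]
tool_rot: [-2.224, -2.219, 0.0]
ft_force: [-0.4, -0.6, 0.2]
grip_width: 1.004
grip_force: 0.0
```

```bash
python3 -c "
from h import *
d=grab('wrist','w1.png')
print(proj(d,[(.471,-.122,.045),(.561,.002,.045),(.573,-.103,.045),(.444,-.272,.01),(.376,.207,.065)]).round())
plan(.46,.05,.36,138)"
```

```text
[[ 295.  137.]
 [ 368.   31.]
 [ 374.  122.]
 [ 281.  239.]
 [ 195. -196.]]
t 3.05 pos [ 0.4978 -0.1922  0.3805] head 89.8 F [-0.  -1.  -0.1] grip 0.999
 shift units now [ 4.04 -0.64  0.34]
 turn units -6.02  shift after turn [3.17 2.58 0.34]
```

View pics/w1.png

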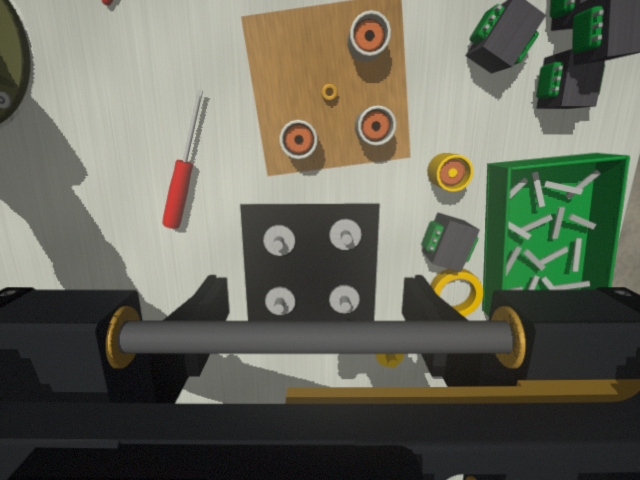

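The wrist view shows the pots at (298,140), (370,36) and (376,127) and the covers at (279,240), (346,235), (280,300) and (344,299). This agrees with the scene view. Next, the lid.

Request:
send_rows([
  {"tx":0.81,"ty":-0.13,"tz":0.07,"turn":0,"grip":1},
  {"tx":0.81,"ty":-0.13,"tz":0.07,"turn":0,"grip":1},
  {"tx":0.81,"ty":-0.13,"tz":0.07,"turn":0,"grip":1},
  {"tx":0.81,"ty":-0.13,"tz":0.07,"turn":0,"grip":1},
  {"tx":0.81,"ty":-0.13,"tz":0.07,"turn":0,"grip":1},
  {"tx":0,"ty":0,"tz":0,"turn":-1,"grip":1},
  {"tx":0,"ty":0,"tz":0,"turn":-1,"grip":1},
  {"tx":0,"ty":0,"tz":0,"turn":-1,"grip":1},
  {"tx":0,"ty":0,"tz":0,"turn":-1,"grip":1},
  {"tx":0,"ty":0,"tz":0,"turn":-1,"grip":1},
  {"tx":0,"ty":0,"tz":0,"turn":-1,"grip":1},
  {"tx":0,"ty":0,"tz":0,"turn":0,"grip":1},
])

```text
time: 4.55
position: [0.4591, 0.0509, 0.3596]
tool_rot: [1.132, 2.93, -0.0]
ft_force: [0.6, 0.7, 0.1]
grip_width: 1.001
grip_force: 0.0
```

```bash
python3 -c "
from h import *
import pickle
d=grab('wrist','w2.png');pickle.dump(d,open('w2.pkl','wb'))
print(proj(d,[(.339,.24,.065),(.413,.173,.065)]))
plan(.39,.19,.2,138)"
```

```text
[[3.70672887e+02 3.46044141e-02]
 [3.67276255e+02 9.76416979e+01]]
t 4.6 pos [0.4591 0.0509 0.3596] head 137.72 F [ 0.2 -0.4 -0.2] grip 1.0
 shift units now [2.41 0.94 2.66]
 turn units -0.04  shift after turn [2.41 0.95 2.66]
```

View pics/w2.png

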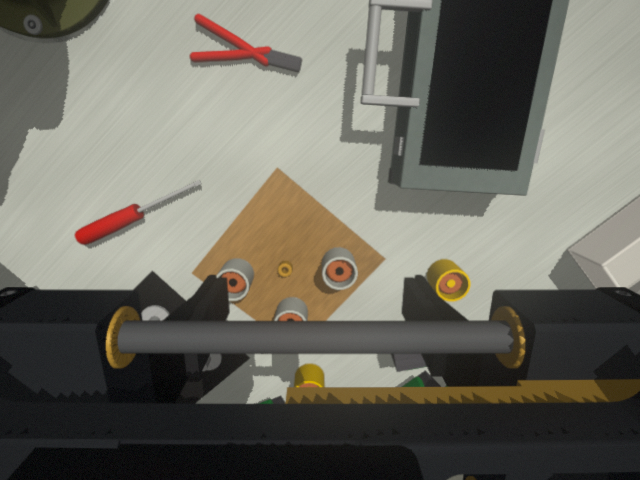

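The bar runs from (375,3) to (369,100) in the wrist view.

```bash
python3 -c "
from h import *
import pickle
w=pickle.load(open('w2.pkl','rb'));d=grab('scene')
for a,b in(((359.2,103.8),(375,3)),((357.2,137),(369,100))):print(tri([(d,a),(w,b)]))
print('scene rect corners z.06'); print(onz(w,[(401,186),(528,193)],.06).round(3))
print(onz(w,[(375,3),(369,100)],.065).round(4))
plan(.43,.1,.3,138)"
```

```text
(array([0.34513205, 0.24047531, 0.06974854]), [np.float64(0.0003452751652006935), np.float64(0.00034527516520079627)])
(array([0.4157755 , 0.17161816, 0.06938682]), [np.float64(0.0006369514185885054), np.float64(0.0006369514185885094)])
scene rect corners z.06
[[0.521 0.138 0.06 ]
 [0.637 0.253 0.06 ]]
[[0.3444 0.2417 0.065 ]
 [0.4163 0.1728 0.065 ]]
t 4.65 pos [0.4591 0.0509 0.3596] head 137.74 F [-0.2  0.7 -0.3] grip 1.006
 shift units now [0.91 0.28 0.99]
 turn units -0.03  shift after turn [0.91 0.28 0.99]
```

Request:
send_rows([
  {"tx":0.7,"ty":0,"tz":0.2,"turn":0,"grip":1},
  {"tx":0.7,"ty":0,"tz":0.2,"turn":0,"grip":1},
  {"tx":0,"ty":0,"tz":0,"turn":0,"grip":1},
  {"tx":0,"ty":0,"tz":0,"turn":0,"grip":1},
])

```text
time: 5.15
position: [0.3972, 0.1066, 0.3359]
tool_rot: [1.13, 2.93, -0.001]
ft_force: [-0.3, -0.5, -0.2]
grip_width: 0.996
grip_force: 0.0
```

```bash
python3 -c "
from h import *
import pickle
d=grab('wrist','w3.png');pickle.dump(d,open('w3.pkl','wb'));plan(.39,.19,.2,138)"
```

```text
t 5.2 pos [0.3975 0.1063 0.3358] head 137.8 F [ 0.5  0.2 -0.6] grip 0.998
 shift units now [1.03 0.95 2.26]
 turn units -0.03  shift after turn [1.03 0.95 2.26]
```

View pics/w3.png

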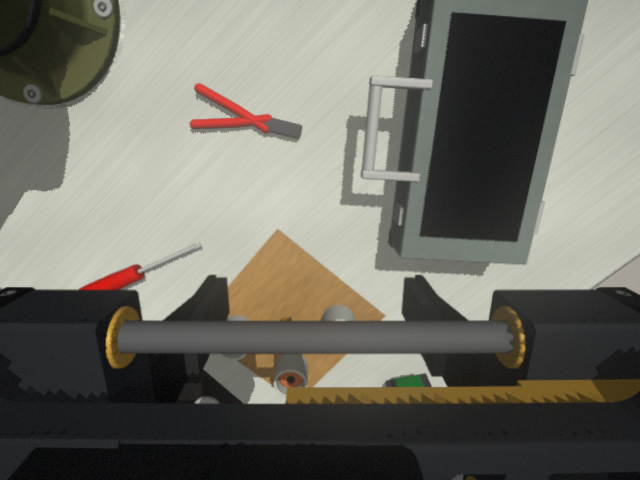

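Bar ends are at (376,80) and (369,176), with lid corners at (401,257) and (527,264).

```bash
python3 -c "
from h import *
import pickle
w=pickle.load(open('w3.pkl','rb'));d=grab('scene')
P=[]
for a,b in(((359.2,103.8),(376,80)),((357.2,137),(369,176))):
  r=tri([(d,a),(w,b)]);print(r);P.append(r[0])
Q=onz(w,[(376,80),(369,176)],.065);print(Q.round(4))
v=Q[1]-Q[0];print('axis head',np.degrees(np.arctan2(v[1],v[0])),np.linalg.norm(v))
L=onz(w,[(401,257),(527,264),(583,20),(430,20)],.066);print(L.round(4))
for i,j in((0,1),(1,2),(0,3)):
  v=L[j]-L[i];print(np.degrees(np.arctan2(v[1],v[0])),np.linalg.norm(v))
"
```

```text
(array([0.34308657, 0.24301879, 0.06646378]), [np.float64(8.099142060388675e-05), np.float64(8.099142060399972e-05)])
(array([0.41633744, 0.17066961, 0.0705513 ]), [np.float64(0.0003923946302354015), np.float64(0.000392394630235419)])
[[0.3431 0.2432 0.065 ]
 [0.4176 0.1711 0.065 ]]
axis head -44.028219096156505 0.10374159491815486
[[0.5212 0.1366 0.066 ]
 [0.6357 0.2485 0.066 ]
 [0.4431 0.4423 0.066 ]
 [0.336  0.3219 0.066 ]]
44.36068844420708 0.16006797852668034
134.8178621579564 0.2732074517260011
134.99831028851352 0.2620186236640958
```

```bash
python3 -c "
from h import *
plan(.394,.193,.06,135)"
```

```text
t 5.25 pos [0.3975 0.1062 0.3358] head 137.8 F [ 0.6 -0.7  0.1] grip 0.997
 shift units now [1.02 1.03 4.6 ]
 turn units 0.35  shift after turn [1.06 0.98 4.6 ]
```

Request:
send_rows([
  {"tx":0,"ty":0,"tz":0,"turn":0.35,"grip":0.45},
  {"tx":0.53,"ty":0.49,"tz":0.5,"turn":0,"grip":0.45},
  {"tx":0.53,"ty":0.49,"tz":0.5,"turn":0,"grip":0.45},
  {"tx":0,"ty":0,"tz":0.6,"turn":0,"grip":0.45},
  {"tx":0,"ty":0,"tz":0.6,"turn":0,"grip":0.45},
  {"tx":0,"ty":0,"tz":0,"turn":0,"grip":0.45},
  {"tx":0,"ty":0,"tz":0,"turn":0,"grip":0.45},
])

```text
time: 6.12
position: [0.3944, 0.1937, 0.2048]
tool_rot: [1.201, 2.902, 0.002]
ft_force: [-0.2, -0.1, 0.2]
grip_width: 0.459
grip_force: 0.0
```

```bash
python3 -c "
from h import *
plan(.394,.193,.06,135)"
```

```text
t 6.125 pos [0.3944 0.1937 0.2048] head 135.06 F [-0.2 -0.1  0.2] grip 0.459
 shift units now [-0.   -0.02  2.41]
 turn units 0.01  shift after turn [-0.   -0.02  2.41]
```

Request:
send_rows([
  {"tx":0,"ty":0,"tz":0.5,"turn":0,"grip":0.45},
  {"tx":0,"ty":0,"tz":0.5,"turn":0,"grip":0.45},
  {"tx":0,"ty":0,"tz":0.5,"turn":0,"grip":0.45},
  {"tx":0,"ty":0,"tz":0.5,"turn":0,"grip":0.45},
  {"tx":0,"ty":0,"tz":0.4,"turn":0,"grip":0.45},
  {"tx":0,"ty":0,"tz":0,"turn":0,"grip":0.45},
  {"tx":0,"ty":0,"tz":0,"turn":0,"grip":0.1},
  {"tx":0,"ty":0,"tz":0,"turn":0,"grip":0.1},
  {"tx":0,"ty":0,"tz":0,"turn":0,"grip":0.1},
  {"tx":0,"ty":0,"tz":0,"turn":0,"grip":0.1},
  {"tx":0,"ty":0,"tz":0,"turn":0,"grip":0.1},
], newtons=15)

```text
time: 7.5
position: [0.3937, 0.1936, 0.0601]
tool_rot: [1.199, 2.903, -0.0]
ft_force: [-1.9, -0.3, 6.5]
grip_width: 0.156
grip_force: 15.0
```

Request:
send_rows([
  {"tx":0,"ty":0.026,"tz":-0.35,"turn":0,"grip":0.1},
  {"tx":0,"ty":0.061,"tz":-0.344,"turn":0,"grip":0.1},
  {"tx":0,"ty":0.095,"tz":-0.337,"turn":0,"grip":0.1},
  {"tx":0,"ty":0.128,"tz":-0.326,"turn":0,"grip":0.1},
  {"tx":0,"ty":0.16,"tz":-0.311,"turn":0,"grip":0.1},
  {"tx":0,"ty":0.19,"tz":-0.294,"turn":0,"grip":0.1},
  {"tx":0,"ty":0,"tz":0,"turn":0,"grip":0.1},
])

```text
time: 8.38
position: [0.4199, 0.2194, 0.1774]
tool_rot: [-1.199, -2.902, 0.01]
ft_force: [-5.7, -6.8, 2.6]
grip_width: 0.152
grip_force: 15.0
```

```bash
python3 -c "
from h import *
a=.624
h=np.array([.529,.355]);q=h-.21*np.cos(a)*np.array([.7071,.7071])+np.array([.014,-.014])
plan(q[0],q[1],.055+.21*np.sin(a))"
```

```text
t 8.375 pos [0.4199 0.2194 0.1774] head 135.09 F [-5.7 -6.8  2.6] grip 0.152
 shift units now [-0.02  0.04 -0.01]
```

Request:
send_rows([
  {"tx":0,"ty":0.2,"tz":-0.273,"turn":0,"grip":0.1},
  {"tx":0,"ty":0.244,"tz":-0.25,"turn":0,"grip":0.1},
  {"tx":0,"ty":0.269,"tz":-0.225,"turn":0,"grip":0.1},
  {"tx":0,"ty":0.289,"tz":-0.197,"turn":0,"grip":0.1},
  {"tx":0,"ty":0.307,"tz":-0.166,"turn":0,"grip":0.1},
  {"tx":0,"ty":0.322,"tz":-0.135,"turn":0,"grip":0.1},
  {"tx":0,"ty":0,"tz":0,"turn":0,"grip":0.1},
])

```text
time: 9.25
position: [0.4923, 0.2907, 0.255]
tool_rot: [1.2, 2.9, 0.001]
ft_force: [-2.5, -6.9, 15.5]
grip_width: 0.156
grip_force: 15.0
```

```bash
python3 -c "
from h import *
a=1.224
h=np.array([.529,.355]);q=h-.21*np.cos(a)*np.array([.7071,.7071])+np.array([.014,-.014])
plan(q[0],q[1],.055+.21*np.sin(a))"
```

```text
t 9.25 pos [0.4923 0.2907 0.255 ] head 135.05 F [-2.5 -6.9 15.5] grip 0.156
 shift units now [-0.    0.    0.04]
```

Request:
send_rows([
  {"tx":0,"ty":0.336,"tz":-0.12,"turn":0,"grip":0.1},
  {"tx":0,"ty":0.343,"tz":-0.09,"turn":0,"grip":0.1},
  {"tx":0,"ty":0.348,"tz":-0.05,"turn":0,"grip":0.1},
  {"tx":0,"ty":0.35,"tz":0,"turn":0,"grip":0.1},
  {"tx":0,"ty":0.348,"tz":0.04,"turn":0,"grip":0.1},
  {"tx":0,"ty":0.2,"tz":0.04,"turn":0,"grip":0.1},
  {"tx":0,"ty":0,"tz":0,"turn":0,"grip":0.1},
])

```text
time: 10.12
position: [0.5739, 0.3713, 0.2618]
tool_rot: [1.202, 2.9, -0.002]
ft_force: [4.2, -3.9, 0.6]
grip_width: 0.154
grip_force: 15.0
```

```bash
python3 -c "
from h import *
a=1.78
h=np.array([.529,.355]);q=h-.21*np.cos(a)*np.array([.7071,.7071])+np.array([.014,-.014])
plan(q[0],q[1],.055+.21*np.sin(a))
"
```

```text
t 10.125 pos [0.5739 0.3713 0.2618] head 134.99 F [ 4.2 -3.9  0.6] grip 0.154
 shift units now [0.01 0.01 0.02]
```

Request:
send_rows([
  {"tx":0,"ty":0,"tz":0,"turn":0,"grip":0.45},
  {"tx":0,"ty":0,"tz":0,"turn":0,"grip":0.45},
  {"tx":0,"ty":0,"tz":0,"turn":0,"grip":0.45},
  {"tx":0,"ty":0,"tz":-0.5,"turn":0,"grip":0.45},
  {"tx":0,"ty":0,"tz":-0.5,"turn":0,"grip":0.45},
  {"tx":0,"ty":0,"tz":-0.6,"turn":0,"grip":0.45},
  {"tx":0,"ty":0,"tz":0,"turn":0,"grip":0.45},
])

```text
time: 11.0
position: [0.5716, 0.3745, 0.3623]
tool_rot: [1.197, 2.902, 0.008]
ft_force: [-0.5, 0.5, -0.9]
grip_width: 0.45
grip_force: 0.0
```

```bash
python3 -c "
from h import *
plan(.47,-.26,.33,90)
d=grab('scene','s2.png')"
```

```text
t 11.0 pos [0.5716 0.3745 0.3623] head 135.18 F [-0.5  0.5 -0.9] grip 0.45
 shift units now [-6.25 -8.7   0.49]
 turn units 5.65  shift after turn [-10.57  -1.7    0.53]
```

View pics/s2.png

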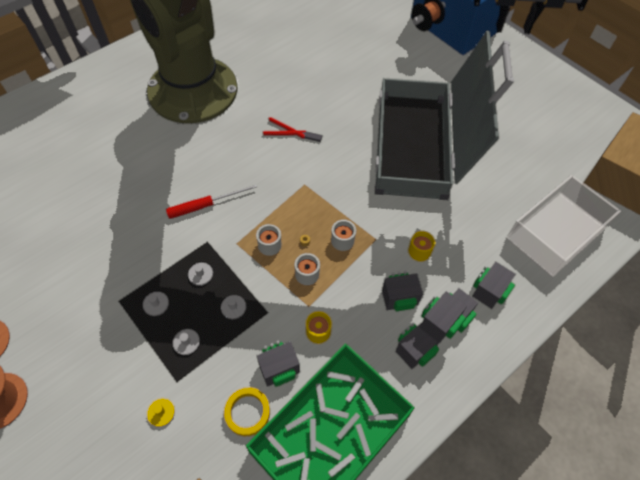

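The lid rests open on its stop and the case is empty. Next, an overhead wrist look at the pots.

```bash
python3 -c "
from h import *
plan(.59,-.13,.3)"
```

```text
t 11.05 pos [0.5714 0.3739 0.3602] head 135.18 F [ 0.3  0.3 -0.6] grip 0.449
 shift units now [-6.14 -5.74  0.99]
```

Request:
send_rows([
  {"tx":-0.68,"ty":-0.64,"tz":0,"turn":0,"grip":0.75},
  {"tx":-0.68,"ty":-0.64,"tz":0,"turn":0,"grip":0.75},
  {"tx":-0.68,"ty":-0.64,"tz":0,"turn":0,"grip":0.75},
  {"tx":-0.68,"ty":-0.64,"tz":0,"turn":0,"grip":0.75},
  {"tx":-0.68,"ty":-0.64,"tz":0,"turn":0,"grip":0.75},
  {"tx":-0.68,"ty":-0.64,"tz":0,"turn":0,"grip":0.75},
  {"tx":-0.68,"ty":-0.64,"tz":0.33,"turn":0,"grip":0.75},
  {"tx":-0.68,"ty":-0.64,"tz":0.33,"turn":0,"grip":0.75},
  {"tx":-0.68,"ty":-0.64,"tz":0.33,"turn":0,"grip":0.75},
  {"tx":0,"ty":0,"tz":0,"turn":0,"grip":0.75},
  {"tx":0,"ty":0,"tz":0,"turn":0,"grip":0.75},
])

```text
time: 12.42
position: [0.5875, -0.1306, 0.2983]
tool_rot: [-1.198, -2.902, -0.001]
ft_force: [0.1, 0.5, 0.4]
grip_width: 0.75
grip_force: 0.0
```

```bash
cat >> h.py <<'E'
def pots(d,Z=.045):
    "rim ellipses: low-saturation blob contours enclosing orange winding"
    hsv=cv2.cvtColor(d['pixels'],cv2.COLOR_RGB2HSV)
    org=((hsv[...,0]<12)&(hsv[...,1]>130)&(hsv[...,2]>60)).astype(np.uint8)
    n,l,st,c=cv2.connectedComponentsWithStats(org)
    out=[]
    for i in range(1,n):
        if st[i,4]<60 or st[i,3]>2*st[i,2] or st[i,2]>2*st[i,3]: continue
        u,v=c[i]; k=onz(d,[(u,v)],Z)[0]
        r=.021*np.linalg.norm(proj(d,[k+[.1,0,0]])-proj(d,[k]))/.1   # mouth radius px
        x0,y0=int(u-2*r),int(v-2*r); 
        if x0<0 or y0<0: continue
        s=hsv[y0:y0+int(4*r),x0:x0+int(4*r)]
        m=(s[...,1]<60).astype(np.uint8)
        cs,_=cv2.findContours(m,cv2.RETR_CCOMP,cv2.CHAIN_APPROX_NONE)
        # inner hole of ring: contour containing the winding
        best=None
        for q in cs:
            if len(q)<20 or cv2.pointPolygonTest(q,(u-x0,v-y0),False)<0: continue
            e=cv2.fitEllipse(q); 
            print('   ell',np.round(e[0],1)+[x0,y0],np.round(e[1],1),'exp',round(2*r,1),round(2*r*50/42,1),onz(d,[np.array(e[0])+[x0,y0]],Z)[0].round(4))
    return
E
python3 -c "
from h import *
import pickle
d=grab('wrist','w4.png');pickle.dump(d,open('w4.pkl','wb'));pots(d)
print('scene');pots(grab('scene'))
plan(.59,-.13,.25)"
```

```text
ell [387.3 102.5] [6.  7.1] exp 37.9 45.1 [ 0.5635 -0.0008  0.045 ]
   ell [386.5 102.2] [46.4 52.6] exp 37.9 45.1 [ 0.5627 -0.0011  0.045 ]
   ell [386.3 102.4] [35.8 38.9] exp 37.9 45.1 [ 0.5627 -0.0014  0.045 ]
   ell [247.9 126. ] [46.4 49.1] exp 38.9 46.3 [ 0.4753 -0.1229  0.045 ]
   ell [248.2 126. ] [35.  38.1] exp 38.9 46.3 [ 0.4756 -0.1226  0.045 ]
   ell [324.2 181.1] [43.2 45.7] exp 35.6 42.4 [ 0.5755 -0.1063  0.045 ]
   ell [324.2 180.6] [34.2 35.2] exp 35.6 42.4 [ 0.5751 -0.1058  0.045 ]
   ell [347.9 275.9] [70.  72.6] exp 31.3 37.3 [ 0.6775 -0.1662  0.045 ]
   ell [349.3 275.5] [43.1 51.5] exp 31.3 37.3 [ 0.6784 -0.1646  0.045 ]
scene
   ell [342.9 234.3] [24.1 30.9] exp 20.0 23.8 [ 0.5724 -0.0081  0.045 ]
   ell [343.3 231.7] [14.7 19. ] exp 20.0 23.8 [ 0.5682 -0.0035  0.045 ]
   ell [268.5 238.8] [24.8 30.7] exp 19.4 23.1 [ 0.4841 -0.1305  0.045 ]
   ell [268.3 236.3] [15.  19.2] exp 19.4 23.1 [ 0.4793 -0.1273  0.045 ]
   ell [306.7 268.3] [25.1 32.1] exp 20.8 24.8 [ 0.5848 -0.1138  0.045 ]
   ell [306.8 265.9] [16.2 20.1] exp 20.8 24.8 [ 0.5809 -0.1103  0.045 ]
   ell [316.6 323.7] [52.7 53.5] exp 23.1 27.5 [ 0.6847 -0.1723  0.045 ]
   ell [318.  326.8] [28.6 35.5] exp 23.1 27.5 [ 0.6909 -0.1742  0.045 ]
t 12.525 pos [ 0.5882 -0.129   0.2995] head 135.29 F [-0.4  0.3 -0.7] grip 0.748
 shift units now [-0.03  0.01  0.82]
```

View pics/w4.png

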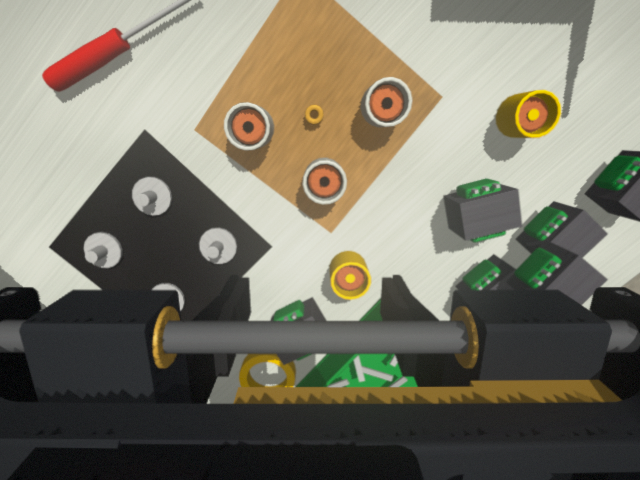

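The view is clear. The windings are at (387,102), (248,126) and (324,181), and the yellow ones can be told apart. I'll turn to heading 45° so the gripper body stays clear of the open lid, and cross-check heights from two views.

Request:
send_rows([
  {"tx":0,"ty":0,"tz":0,"turn":1,"grip":0.75},
  {"tx":0,"ty":0,"tz":0,"turn":1,"grip":0.75},
  {"tx":0,"ty":0,"tz":0,"turn":1,"grip":0.75},
  {"tx":0,"ty":0,"tz":0,"turn":1,"grip":0.75},
  {"tx":0,"ty":0,"tz":0,"turn":1,"grip":0.75},
  {"tx":0,"ty":0,"tz":0,"turn":1,"grip":0.75},
  {"tx":0,"ty":0,"tz":0,"turn":1,"grip":0.75},
  {"tx":0,"ty":0,"tz":0,"turn":1,"grip":0.75},
  {"tx":0,"ty":0,"tz":0,"turn":1,"grip":0.75},
  {"tx":0,"ty":0,"tz":0,"turn":1,"grip":0.75},
  {"tx":0,"ty":0,"tz":0,"turn":1,"grip":0.75},
  {"tx":0,"ty":0,"tz":0,"turn":0.28,"grip":0.75},
])

```text
time: 14.02
position: [0.5884, -0.1289, 0.3]
tool_rot: [2.902, 1.201, 0.001]
ft_force: [0.7, -0.7, -0.3]
grip_width: 0.749
grip_force: 0.0
```

```bash
python3 -c "
from h import *
import pickle
w=pickle.load(open('w4.pkl','rb'));d=grab('scene')
for a,b in(((343.3,231.7),(386.4,102.4)),((268.3,236.3),(248.2,126)),((306.8,265.9),(324.2,180.8))):print(tri([(d,a),(w,b)]))
plan(.5753,-.1062,.028,45)
plan(.5149,.2137,.16,45)"
```

```text
(array([0.56375705, 0.00091192, 0.03416185]), [np.float64(0.00026202349625574777), np.float64(0.00026202349625564856)])
(array([ 0.47396906, -0.12402991,  0.03428515]), [np.float64(0.00018828164068670456), np.float64(0.0001882816406867378)])
(array([ 0.57653634, -0.10680922,  0.03420787]), [np.float64(3.340062201173898e-05), np.float64(3.3400622011885404e-05)])
t 14.075 pos [ 0.5884 -0.1289  0.3   ] head 44.94 F [-0.2  1.1  0.3] grip 0.75
 shift units now [ 0.11 -0.43  4.53]
 turn units -0.01  shift after turn [ 0.11 -0.43  4.53]
t 14.075 pos [ 0.5884 -0.1289  0.3   ] head 44.94 F [-0.2  1.1  0.3] grip 0.75
 shift units now [ 3.16 -4.91  2.33]
 turn units -0.01  shift after turn [ 3.17 -4.91  2.33]
```

Triangulated winding heights are 34.2 mm against 34 mm in the text, so the positions are good. Grasping pot 3.

Request:
send_rows([
  {"tx":0.12,"ty":-0.41,"tz":0.6,"turn":0,"grip":0.75},
  {"tx":0,"ty":0,"tz":0.8,"turn":0,"grip":0.75},
  {"tx":0,"ty":0,"tz":0.8,"turn":0,"grip":0.75},
  {"tx":0,"ty":0,"tz":0.6,"turn":0,"grip":0.75},
  {"tx":0,"ty":0,"tz":0.6,"turn":0,"grip":0.75},
  {"tx":0,"ty":0,"tz":0.6,"turn":0,"grip":0.75},
  {"tx":0,"ty":0,"tz":0.53,"turn":0,"grip":0.75},
  {"tx":0,"ty":0,"tz":0,"turn":0,"grip":0.75},
  {"tx":0,"ty":0,"tz":0,"turn":0,"grip":0.5},
  {"tx":0,"ty":0,"tz":0,"turn":0,"grip":0.5},
  {"tx":0,"ty":0,"tz":0,"turn":0,"grip":0.5},
], newtons=30)

```text
time: 15.45
position: [0.5768, -0.1083, 0.0294]
tool_rot: [2.903, 1.199, 0.003]
ft_force: [-1.3, 1.9, 6.7]
grip_width: 0.564
grip_force: 30.0
```

Request:
send_rows([
  {"tx":0,"ty":0,"tz":-0.5,"turn":0,"grip":0.5},
  {"tx":0,"ty":0,"tz":-0.8,"turn":0,"grip":0.5},
  {"tx":0,"ty":0,"tz":-0.9,"turn":0,"grip":0.5},
  {"tx":0,"ty":0,"tz":0,"turn":0,"grip":0.5},
])

```text
time: 15.95
position: [0.5789, -0.1089, 0.1646]
tool_rot: [2.898, 1.197, 0.011]
ft_force: [0.3, 0.4, -3.6]
grip_width: 0.562
grip_force: 30.0
```

```bash
python3 -c "
from h import *
plan(.5149,.2137,.036,45)"
```

```text
t 15.95 pos [ 0.5789 -0.1089  0.1646] head 44.88 F [ 0.3  0.4 -3.6] grip 0.562
 shift units now [ 3.03 -4.58  2.12]
 turn units -0.01  shift after turn [ 3.04 -4.57  2.12]
```

Request:
send_rows([
  {"tx":0.5,"ty":-0.76,"tz":0,"turn":0,"grip":0.5},
  {"tx":0.5,"ty":-0.76,"tz":0,"turn":0,"grip":0.5},
  {"tx":0.5,"ty":-0.76,"tz":0,"turn":0,"grip":0.5},
  {"tx":0.5,"ty":-0.76,"tz":0,"turn":0,"grip":0.5},
  {"tx":0.5,"ty":-0.76,"tz":0,"turn":0,"grip":0.5},
  {"tx":0.53,"ty":-0.78,"tz":0,"turn":0,"grip":0.5},
  {"tx":0,"ty":0,"tz":0,"turn":0,"grip":0.5},
  {"tx":0,"ty":0,"tz":0,"turn":0,"grip":0.5},
])

```text
time: 16.95
position: [0.5099, 0.2136, 0.1582]
tool_rot: [2.902, 1.2, -0.004]
ft_force: [0.2, -0.5, -4.0]
grip_width: 0.562
grip_force: 30.0
```

```bash
python3 -c "
from h import *
plan(.5149,.2137,.036,45)
d=grab('wrist','w5.png')"
```

```text
t 16.95 pos [0.5099 0.2136 0.1582] head 44.94 F [ 0.2 -0.5 -4. ] grip 0.562
 shift units now [0.06 0.06 2.04]
 turn units -0.01  shift after turn [0.06 0.06 2.04]
```

View pics/w5.png

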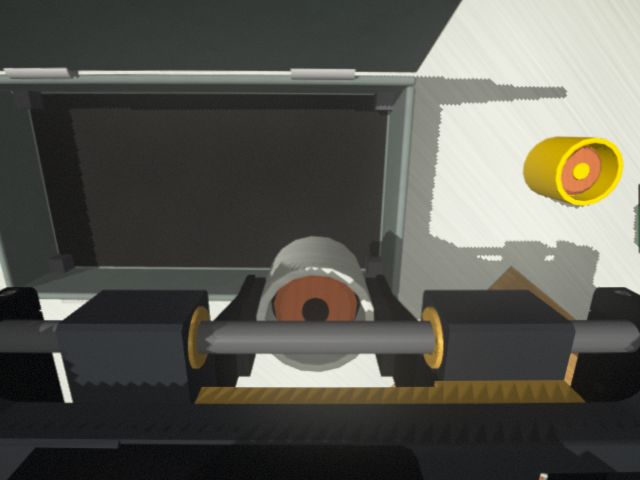

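The pot is held. The case opening spans (35,95) to (393,270), with the rim corner at (415,76). I'll check the corner against the model, then lower.

```bash
python3 -c "
from h import *
d=grab('wrist')
c=np.array([.4725,.2985]);x=np.array([1,1])/2**.5;y=np.array([-1,1])/2**.5
for uv,z in(((415,76),.06),((400,300),.06),((390,96),.06),((30,95),.06),((75,268),.006),((383,262),.006)):
  p=onz(d,[uv],z)[0];w=p[:2]-c;print(uv,p.round(4),'case xy',(w@x).round(4),(w@y).round(4))"
```

```text
(415, 76) [0.6333 0.2458 0.06  ] case xy 0.0764 -0.1509
(400, 300) [0.5224 0.1345 0.06  ] case xy -0.0807 -0.1513
(390, 96) [0.614  0.2482 0.06  ] case xy 0.0645 -0.1356
(30, 95) [0.4503 0.4153 0.06  ] case xy 0.0669 0.0983
(75, 268) [0.3267 0.3384 0.006 ] case xy -0.0749 0.1313
(383, 262) [0.5273 0.1445 0.006 ] case xy -0.0701 -0.1476
```

Request:
send_rows([
  {"tx":0.06,"ty":0.06,"tz":0.5,"turn":0,"grip":0.5},
  {"tx":0,"ty":0,"tz":0.4,"turn":0,"grip":0.5},
  {"tx":0,"ty":0,"tz":0,"turn":0,"grip":0.5},
])

```text
time: 17.42
position: [0.5146, 0.2119, 0.1034]
tool_rot: [-2.905, -1.196, 0.008]
ft_force: [0.1, 0.2, -3.6]
grip_width: 0.562
grip_force: 30.0
```

Request:
send_rows([
  {"tx":0,"ty":0,"tz":0.4,"turn":0,"grip":0.5},
  {"tx":0,"ty":0,"tz":0.3,"turn":0,"grip":0.5},
  {"tx":0,"ty":0,"tz":0.2,"turn":0,"grip":0.5},
  {"tx":0,"ty":0,"tz":0.15,"turn":0,"grip":0.5},
  {"tx":0,"ty":0,"tz":0,"turn":0,"grip":0.5},
])

```text
time: 18.05
position: [0.5155, 0.2142, 0.0421]
tool_rot: [-2.903, -1.199, 0.002]
ft_force: [-0.5, 0.3, -3.5]
grip_width: 0.561
grip_force: 30.0
```

Request:
send_rows([
  {"tx":0,"ty":0,"tz":0.06,"turn":0,"grip":0.5},
  {"tx":0,"ty":0,"tz":0.05,"turn":0,"grip":0.5},
  {"tx":0,"ty":0,"tz":0,"turn":0,"grip":0.5},
])

```text
time: 18.42
position: [0.5157, 0.2143, 0.0359]
tool_rot: [2.904, 1.199, -0.0]
ft_force: [-0.1, -0.3, -3.6]
grip_width: 0.563
grip_force: 30.0
```

Request:
send_rows([
  {"tx":0,"ty":0,"tz":0.02,"turn":0,"grip":0.5},
  {"tx":0,"ty":0,"tz":0,"turn":0,"grip":0.5},
  {"tx":0,"ty":0,"tz":0,"turn":0,"grip":0.7},
  {"tx":0,"ty":0,"tz":0,"turn":0,"grip":0.7},
  {"tx":0,"ty":0,"tz":0,"turn":0,"grip":0.7},
  {"tx":0,"ty":0,"tz":-0.5,"turn":0,"grip":0.7},
  {"tx":0,"ty":0,"tz":-0.8,"turn":0,"grip":0.7},
  {"tx":0,"ty":0,"tz":-0.9,"turn":0,"grip":0.75},
  {"tx":0,"ty":0,"tz":0,"turn":0,"grip":0.75},
])

```text
time: 19.55
position: [0.5186, 0.2161, 0.1715]
tool_rot: [2.903, 1.199, 0.014]
ft_force: [0.2, 0.0, -0.7]
grip_width: 0.745
grip_force: 0.0
```

```bash
python3 -c "
from h import *
d=grab('scene');pots(d)
plan(.5637,.0009,.028,45)"
```

```text
ell [400.5 160.5] [41.4 41.4] exp 18.4 21.9 [0.5122 0.2148 0.045 ]
   ell [401.9 162.2] [11.9 18.1] exp 18.4 21.9 [0.5175 0.2138 0.045 ]
   ell [343.  234.6] [24.1 31.2] exp 20.0 23.8 [ 0.573  -0.0084  0.045 ]
   ell [343.3 231.7] [14.7 19.1] exp 20.0 23.8 [ 0.5683 -0.0034  0.045 ]
   ell [268.5 238.8] [24.8 30.7] exp 19.4 23.1 [ 0.4841 -0.1305  0.045 ]
   ell [268.3 236.3] [15.  19.3] exp 19.4 23.1 [ 0.4792 -0.1275  0.045 ]
   ell [316.6 323.7] [52.7 53.5] exp 23.1 27.5 [ 0.6847 -0.1723  0.045 ]
   ell [318.1 326.8] [29.7 35.5] exp 23.1 27.5 [ 0.691 -0.174  0.045]
t 19.6 pos [0.5171 0.215  0.1688] head 44.88 F [ 0.4 -0.5  0.1] grip 0.749
 shift units now [-1.98  3.07  2.35]
 turn units -0.02  shift after turn [-1.98  3.07  2.35]
```

Request:
send_rows([
  {"tx":-0.49,"ty":0.77,"tz":0,"turn":0,"grip":0.75},
  {"tx":-0.5,"ty":0.77,"tz":0,"turn":0,"grip":0.75},
  {"tx":-0.5,"ty":0.77,"tz":0,"turn":0,"grip":0.75},
  {"tx":-0.5,"ty":0.77,"tz":0,"turn":0,"grip":0.75},
  {"tx":0,"ty":0,"tz":0.5,"turn":0,"grip":0.75},
  {"tx":0,"ty":0,"tz":0,"turn":0,"grip":0.75},
  {"tx":0,"ty":0,"tz":0,"turn":0,"grip":0.75},
])

```text
time: 20.48
position: [0.5613, 0.0005, 0.1367]
tool_rot: [-2.902, -1.202, 0.001]
ft_force: [0.1, -0.2, -0.0]
grip_width: 0.748
grip_force: 0.0
```

```bash
python3 -c "
from h import *
plan(.5637,.0009,.028,45)"
```

```text
t 20.475 pos [5.613e-01 5.000e-04 1.367e-01] head 45.0 F [ 0.1 -0.2 -0. ] grip 0.748
 shift units now [0.03 0.03 1.81]
 turn units 0.0  shift after turn [0.03 0.03 1.81]
```

Request:
send_rows([
  {"tx":0.03,"ty":0.03,"tz":0.5,"turn":0,"grip":0.75},
  {"tx":0,"ty":0,"tz":0.5,"turn":0,"grip":0.75},
  {"tx":0,"ty":0,"tz":0.5,"turn":0,"grip":0.75},
  {"tx":0,"ty":0,"tz":0.31,"turn":0,"grip":0.75},
  {"tx":0,"ty":0,"tz":0,"turn":0,"grip":0.75},
  {"tx":0,"ty":0,"tz":0,"turn":0,"grip":0.5},
  {"tx":0,"ty":0,"tz":0,"turn":0,"grip":0.5},
  {"tx":0,"ty":0,"tz":0,"turn":0,"grip":0.5},
  {"tx":0,"ty":0,"tz":0,"turn":0,"grip":0.5},
], newtons=30)

```text
time: 21.6
position: [0.5647, -0.0004, 0.0295]
tool_rot: [2.903, 1.199, 0.002]
ft_force: [-2.7, 0.3, 5.8]
grip_width: 0.567
grip_force: 30.0
```

Request:
send_rows([
  {"tx":0,"ty":0,"tz":-0.5,"turn":0,"grip":0.5},
  {"tx":0,"ty":0,"tz":-0.8,"turn":0,"grip":0.5},
  {"tx":0,"ty":0,"tz":-0.9,"turn":0,"grip":0.5},
  {"tx":0.32,"ty":-0.76,"tz":0,"turn":0,"grip":0.5},
  {"tx":0.32,"ty":-0.76,"tz":0,"turn":0,"grip":0.5},
  {"tx":0.32,"ty":-0.76,"tz":0,"turn":0,"grip":0.5},
  {"tx":0.32,"ty":-0.76,"tz":0,"turn":0,"grip":0.5},
  {"tx":0.32,"ty":-0.76,"tz":0,"turn":0,"grip":0.5},
  {"tx":0.32,"ty":-0.76,"tz":0,"turn":0,"grip":0.5},
  {"tx":0,"ty":0,"tz":0.7,"turn":0,"grip":0.5},
  {"tx":0,"ty":0,"tz":0,"turn":0,"grip":0.5},
  {"tx":0,"ty":0,"tz":0,"turn":0,"grip":0.5},
])

```text
time: 23.1
position: [0.4534, 0.2737, 0.1188]
tool_rot: [2.904, 1.197, 0.0]
ft_force: [0.9, 1.0, -1.4]
grip_width: 0.565
grip_force: 30.0
```

```bash
python3 -c "
from h import *
plan(.4513,.2773,.0354,45)"
```

```text
t 23.1 pos [0.4534 0.2737 0.1188] head 44.81 F [ 0.9  1.  -1.4] grip 0.565
 shift units now [ 0.02 -0.07  1.39]
 turn units -0.02  shift after turn [ 0.02 -0.07  1.39]
```

Request:
send_rows([
  {"tx":0.02,"ty":-0.07,"tz":0.4,"turn":0,"grip":0.5},
  {"tx":0,"ty":0,"tz":0.4,"turn":0,"grip":0.5},
  {"tx":0,"ty":0,"tz":0.3,"turn":0,"grip":0.5},
  {"tx":0,"ty":0,"tz":0.18,"turn":0,"grip":0.5},
  {"tx":0,"ty":0,"tz":0,"turn":0,"grip":0.5},
  {"tx":0,"ty":0,"tz":0,"turn":0,"grip":0.5},
])

```text
time: 23.85
position: [0.4512, 0.2786, 0.0422]
tool_rot: [-2.904, -1.199, -0.002]
ft_force: [0.3, -0.2, -2.8]
grip_width: 0.565
grip_force: 30.0
```

Down another 0.12 units, then release, retreat, and go above pot 1.

Request:
send_rows([
  {"tx":0,"ty":0,"tz":0.06,"turn":0,"grip":0.5},
  {"tx":0,"ty":0,"tz":0.06,"turn":0,"grip":0.5},
  {"tx":0,"ty":0,"tz":0,"turn":0,"grip":0.5},
  {"tx":0,"ty":0,"tz":0,"turn":0,"grip":0.7},
  {"tx":0,"ty":0,"tz":0,"turn":0,"grip":0.7},
  {"tx":0,"ty":0,"tz":0,"turn":0,"grip":0.7},
  {"tx":0,"ty":0,"tz":-0.5,"turn":0,"grip":0.7},
  {"tx":0,"ty":0,"tz":-0.8,"turn":0,"grip":0.7},
  {"tx":0,"ty":0,"tz":-0.9,"turn":0,"grip":0.75},
  {"tx":0,"ty":0,"tz":0,"turn":0,"grip":0.75},
])

```text
time: 25.1
position: [0.453, 0.2801, 0.1705]
tool_rot: [2.903, 1.199, 0.013]
ft_force: [-0.2, 0.3, -0.7]
grip_width: 0.745
grip_force: 0.0
```

```bash
python3 -c "
from h import *
d=grab('scene');pots(d)
plan(.474,-.124,.028,45)"
```

```text
ell [400.5 129.5] [39.1 39.1] exp 17.4 20.7 [0.4482 0.2776 0.045 ]
   ell [401.6 130.6] [11.2 17.1] exp 17.4 20.7 [0.4522 0.2771 0.045 ]
   ell [400.5 160.5] [41.4 41.4] exp 18.4 21.9 [0.5122 0.2148 0.045 ]
   ell [401.9 162.3] [12.  17.9] exp 18.4 21.9 [0.5177 0.2138 0.045 ]
   ell [268.6 239. ] [23.8 31.1] exp 19.4 23.1 [ 0.4846 -0.1308  0.045 ]
   ell [268.1 236.4] [15.  19.6] exp 19.4 23.1 [ 0.4792 -0.1277  0.045 ]
   ell [317.6 323.7] [52.7 53.5] exp 23.1 27.5 [ 0.6859 -0.1709  0.045 ]
   ell [318.  326.8] [28.7 35.6] exp 23.1 27.5 [ 0.6909 -0.1742  0.045 ]
t 25.15 pos [0.4518 0.2788 0.168 ] head 44.88 F [ 0.2  0.4 -1.2] grip 0.748
 shift units now [-4.48  5.01  2.33]
 turn units -0.02  shift after turn [-4.49  5.    2.33]
```

Request:
send_rows([
  {"tx":-0.64,"ty":0.71,"tz":0,"turn":0,"grip":0.75},
  {"tx":-0.64,"ty":0.715,"tz":0,"turn":0,"grip":0.75},
  {"tx":-0.64,"ty":0.715,"tz":0,"turn":0,"grip":0.75},
  {"tx":-0.64,"ty":0.715,"tz":0,"turn":0,"grip":0.75},
  {"tx":-0.64,"ty":0.715,"tz":0,"turn":0,"grip":0.75},
  {"tx":-0.64,"ty":0.715,"tz":0,"turn":0,"grip":0.75},
  {"tx":-0.64,"ty":0.715,"tz":0,"turn":0,"grip":0.75},
  {"tx":0,"ty":0,"tz":0.5,"turn":0,"grip":0.75},
  {"tx":0,"ty":0,"tz":0,"turn":0,"grip":0.75},
  {"tx":0,"ty":0,"tz":0,"turn":0,"grip":0.75},
])

```text
time: 26.4
position: [0.4717, -0.1231, 0.136]
tool_rot: [-2.902, -1.202, 0.001]
ft_force: [0.1, 0.8, 0.0]
grip_width: 0.751
grip_force: 0.0
```

```bash
python3 -c "
from h import *
plan(.474,-.124,.028,45)"
```

```text
t 26.4 pos [ 0.4717 -0.1231  0.136 ] head 44.99 F [0.1 0.8 0. ] grip 0.751
 shift units now [0.02 0.04 1.8 ]
 turn units -0.0  shift after turn [0.02 0.04 1.8 ]
```

Request:
send_rows([
  {"tx":0.02,"ty":0.04,"tz":0.5,"turn":0,"grip":0.75},
  {"tx":0,"ty":0,"tz":0.5,"turn":0,"grip":0.75},
  {"tx":0,"ty":0,"tz":0.5,"turn":0,"grip":0.75},
  {"tx":0,"ty":0,"tz":0.3,"turn":0,"grip":0.75},
  {"tx":0,"ty":0,"tz":0,"turn":0,"grip":0.75},
  {"tx":0,"ty":0,"tz":0,"turn":0,"grip":0.5},
  {"tx":0,"ty":0,"tz":0,"turn":0,"grip":0.5},
  {"tx":0,"ty":0,"tz":0,"turn":0,"grip":0.5},
  {"tx":0,"ty":0,"tz":0,"turn":0,"grip":0.5},
  {"tx":0,"ty":0,"tz":-0.6,"turn":0,"grip":0.5},
  {"tx":0,"ty":0,"tz":-0.8,"turn":0,"grip":0.5},
  {"tx":0,"ty":0,"tz":-0.8,"turn":0,"grip":0.5},
], newtons=30)

```text
time: 27.9
position: [0.4736, -0.1249, 0.161]
tool_rot: [-2.903, -1.199, 0.002]
ft_force: [0.3, -0.4, -2.8]
grip_width: 0.557
grip_force: 29.9
```

Request:
send_rows([
  {"tx":0.495,"ty":-0.722,"tz":0,"turn":0,"grip":0.5},
  {"tx":0.495,"ty":-0.722,"tz":0,"turn":0,"grip":0.5},
  {"tx":0.495,"ty":-0.722,"tz":0,"turn":0,"grip":0.5},
  {"tx":0.495,"ty":-0.722,"tz":0,"turn":0,"grip":0.5},
  {"tx":0.495,"ty":-0.722,"tz":0,"turn":0,"grip":0.5},
  {"tx":0.495,"ty":-0.722,"tz":0,"turn":0,"grip":0.5},
  {"tx":0.495,"ty":-0.722,"tz":0,"turn":0,"grip":0.5},
  {"tx":0.495,"ty":-0.722,"tz":0,"turn":0,"grip":0.5},
  {"tx":0.495,"ty":-0.722,"tz":0,"turn":0,"grip":0.5},
  {"tx":0,"ty":0,"tz":0.5,"turn":0,"grip":0.5},
  {"tx":0,"ty":0,"tz":0,"turn":0,"grip":0.5},
  {"tx":0,"ty":0,"tz":0,"turn":0,"grip":0.5},
])

```text
time: 29.4
position: [0.3891, 0.3392, 0.1305]
tool_rot: [2.904, 1.197, -0.0]
ft_force: [0.0, -0.3, -3.4]
grip_width: 0.561
grip_force: 29.9
```

```bash
python3 -c "
from h import *
plan(.3876,.3409,.036,45)
d=grab('scene');pots(d)"
```

```text
t 29.4 pos [0.3891 0.3392 0.1305] head 44.81 F [ 0.  -0.3 -3.4] grip 0.561
 shift units now [ 0.   -0.04  1.57]
 turn units -0.02  shift after turn [ 0.   -0.04  1.57]
   ell [400.5 129.5] [39.1 39.1] exp 17.4 20.7 [0.4482 0.2776 0.045 ]
   ell [401.7 130.8] [11.  16.9] exp 17.4 20.7 [0.4527 0.2771 0.045 ]
   ell [400.5 160.5] [41.4 41.4] exp 18.4 21.9 [0.5122 0.2148 0.045 ]
   ell [402.1 162.2] [11.8 17.8] exp 18.4 21.9 [0.5179 0.214  0.045 ]
   ell [316.6 323.7] [52.7 53.5] exp 23.1 27.5 [ 0.6847 -0.1723  0.045 ]
   ell [318.  326.8] [28.7 35.6] exp 23.1 27.5 [ 0.6909 -0.1742  0.045 ]
```

Request:
send_rows([
  {"tx":0,"ty":-0.04,"tz":0.5,"turn":0,"grip":0.5},
  {"tx":0,"ty":0,"tz":0.5,"turn":0,"grip":0.5},
  {"tx":0,"ty":0,"tz":0.3,"turn":0,"grip":0.5},
  {"tx":0,"ty":0,"tz":0.17,"turn":0,"grip":0.5},
  {"tx":0,"ty":0,"tz":0,"turn":0,"grip":0.5},
  {"tx":0,"ty":0,"tz":0,"turn":0,"grip":0.5},
])

```text
time: 30.2
position: [0.3876, 0.3422, 0.0429]
tool_rot: [-2.903, -1.199, -0.003]
ft_force: [-0.7, 0.9, -2.6]
grip_width: 0.558
grip_force: 29.9
```

Request:
send_rows([
  {"tx":0,"ty":0,"tz":0.07,"turn":0,"grip":0.5},
  {"tx":0,"ty":0,"tz":0.055,"turn":0,"grip":0.5},
  {"tx":0,"ty":0,"tz":0,"turn":0,"grip":0.5},
  {"tx":0,"ty":0,"tz":0,"turn":0,"grip":0.5},
  {"tx":0,"ty":0,"tz":0,"turn":0,"grip":0.7},
  {"tx":0,"ty":0,"tz":0,"turn":0,"grip":0.7},
  {"tx":0,"ty":0,"tz":0,"turn":0,"grip":0.7},
  {"tx":0,"ty":0,"tz":-0.5,"turn":0,"grip":0.7},
  {"tx":0,"ty":0,"tz":-0.8,"turn":0,"grip":0.5},
  {"tx":0,"ty":0,"tz":-0.9,"turn":0,"grip":0.5},
  {"tx":0,"ty":0,"tz":-0.7,"turn":0,"grip":0.5},
  {"tx":0,"ty":0,"tz":0,"turn":0,"grip":0.5},
])

```text
time: 31.7
position: [0.3885, 0.3433, 0.2118]
tool_rot: [-2.903, -1.199, -0.01]
ft_force: [1.1, -0.8, -0.7]
grip_width: 0.505
grip_force: 0.0
```

```bash
python3 -c "
from h import *
d=grab('wrist','w6.png');import pickle;pickle.dump(d,open('w6.pkl','wb'))
plan(.44,-.375,.24,45);pots(d,.051)"
```

```text
t 31.75 pos [0.3877 0.3421 0.2097] head 44.87 F [ 0.2 -0.2 -0.9] grip 0.501
 shift units now [-7.81  9.09 -0.51]
 turn units -0.02  shift after turn [-7.83  9.07 -0.51]
   ell [497.5 200.5] [124.2 124.2] exp 53.3 63.5 [0.5156 0.2433 0.051 ]
   ell [499.2 202.3] [34.5 44.6] exp 53.3 63.5 [0.5157 0.2409 0.051 ]
   ell [412.7 221.9] [ 9.3 10. ] exp 51.0 60.8 [0.45   0.2818 0.051 ]
   ell [411.5 220.5] [119.5 119.5] exp 51.0 60.8 [0.4501 0.2835 0.051 ]
   ell [412.2 221.3] [36.5 43.7] exp 51.0 60.8 [0.45   0.2826 0.051 ]
   ell [315.3 222.6] [9.3 9.9] exp 49.5 58.9 [0.3882 0.343  0.051 ]
   ell [313.5 219.5] [114.8 114.8] exp 49.5 58.9 [0.3891 0.3462 0.051 ]
   ell [315.1 221.6] [40.  42.4] exp 49.5 58.9 [0.3888 0.3438 0.051 ]
```

View pics/w6.png

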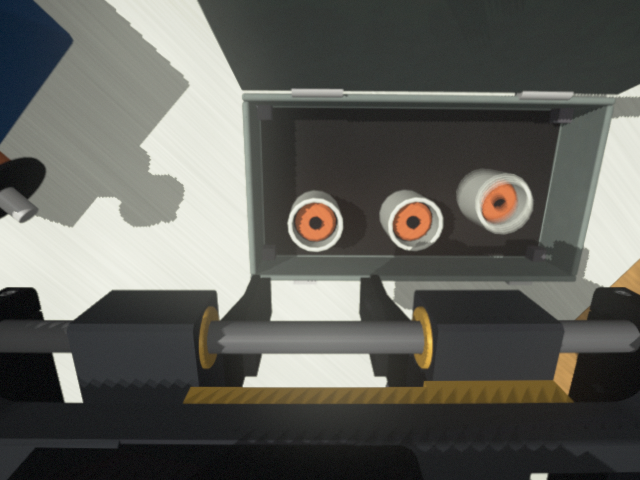

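All three pots are in the case at (315,222), (412,221) and (500,203). The right one seems to be in the middle of being knocked back towards the hinge, so I'll re-measure it before covering. On to the covers.

Request:
send_rows([
  {"tx":-0.6,"ty":0.7,"tz":0,"turn":0,"grip":0.4},
  {"tx":-0.6,"ty":0.7,"tz":0,"turn":0,"grip":0.4},
  {"tx":-0.6,"ty":0.7,"tz":0,"turn":0,"grip":0.4},
  {"tx":-0.6,"ty":0.7,"tz":0,"turn":0,"grip":0.4},
  {"tx":-0.6,"ty":0.7,"tz":0,"turn":0,"grip":0.4},
  {"tx":-0.6,"ty":0.7,"tz":0,"turn":0,"grip":0.4},
  {"tx":-0.6,"ty":0.7,"tz":0,"turn":0,"grip":0.4},
  {"tx":-0.6,"ty":0.7,"tz":0,"turn":0,"grip":0.4},
  {"tx":-0.6,"ty":0.7,"tz":-0.2,"turn":0,"grip":0.4},
  {"tx":-0.6,"ty":0.7,"tz":-0.3,"turn":0,"grip":0.4},
])

```text
time: 33.0
position: [0.427, -0.2113, 0.2365]
tool_rot: [-2.901, -1.198, 0.004]
ft_force: [1.3, 1.2, -0.3]
grip_width: 0.398
grip_force: 0.0
```

Request:
send_rows([
  {"tx":-0.6,"ty":0.7,"tz":0,"turn":0,"grip":0.4},
  {"tx":-0.6,"ty":0.7,"tz":0,"turn":0,"grip":0.4},
  {"tx":-0.6,"ty":0.67,"tz":0,"turn":0,"grip":0.4},
  {"tx":0,"ty":0,"tz":0,"turn":0,"grip":0.4},
  {"tx":0,"ty":0,"tz":0,"turn":0,"grip":0.4},
])

```text
time: 33.62
position: [0.439, -0.3732, 0.2365]
tool_rot: [-2.9, -1.198, 0.002]
ft_force: [0.7, -0.0, 0.5]
grip_width: 0.397
grip_force: 0.0
```

```bash
python3 -c "
from h import *
d=grab('wrist','w7.png');import pickle;pickle.dump(d,open('w7.pkl','wb'))
s=grab('scene');pickle.dump(s,open('s7.pkl','wb'))
plan(.444,-.272,.03,45)
print(proj(d,[(.444,-.272,.01),(.441,-.375,.01),(.546,-.264,.01),(.545,-.373,.01)]).round())
pots(s,.051)
"
```

```text
t 33.725 pos [ 0.4398 -0.3724  0.2378] head 45.02 F [-0.4  0.3  0.3] grip 0.399
 shift units now [ 1.23 -1.13  3.46]
 turn units 0.0  shift after turn [ 1.23 -1.13  3.46]
[[249. 134.]
 [319. 206.]
 [315.  48.]
 [390. 133.]]
   ell [400.5 128.5] [39.1 39.1] exp 17.5 20.8 [0.4493 0.2754 0.051 ]
   ell [401.6 130.6] [11.2 17.1] exp 17.5 20.8 [0.4554 0.2728 0.051 ]
   ell [412.5 154.5] [41.4 41.4] exp 18.4 21.9 [0.5201 0.243  0.051 ]
   ell [413.4 155.9] [11.9 17.6] exp 18.4 21.9 [0.5241 0.2419 0.051 ]
   ell [316.6 323.7] [52.7 53.5] exp 23.2 27.7 [ 0.6865 -0.1738  0.051 ]
   ell [318.  326.8] [28.7 35.7] exp 23.2 27.7 [ 0.6926 -0.1757  0.051 ]
```

View pics/w7.png

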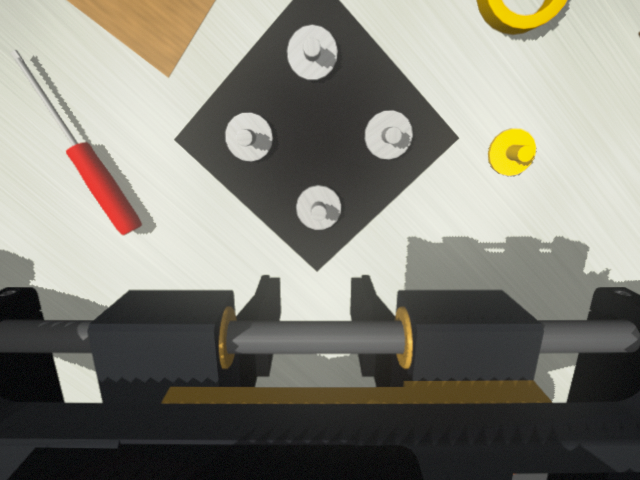

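Four covers lie flat on the mat at (313,52), (249,137), (389,135) and (318,208). I'll fit their flanges in both views.

```bash
cat >> h.py <<'E'
def covers(d,G,Z=.010):
    "flange disc ellipse near each guess (on the black mat), pixel centres"
    g=cv2.cvtColor(d['pixels'],cv2.COLOR_RGB2GRAY);out=[]
    for k in G:
        u,v=proj(d,[[k[0],k[1],Z]])[0]; r=.024*np.linalg.norm(proj(d,[[k[0]+.1,k[1],Z]])-proj(d,[[k[0],k[1],Z]]))/.1
        x0,y0=int(u-1.5*r),int(v-1.5*r);s=g[y0:y0+int(3*r),x0:x0+int(3*r)]
        cs,_=cv2.findContours((s>105).astype(np.uint8),cv2.RETR_EXTERNAL,cv2.CHAIN_APPROX_NONE)
        e=cv2.fitEllipse(cv2.convexHull(max(cs,key=cv2.contourArea)))
        c=np.array(e[0])+[x0,y0];out.append(c)
        print('  cov',c.round(1),np.round(e[1],1),'exp',round(2*r,1),onz(d,[c],Z)[0].round(4))
    return out
E
python3 -c "
from h import *
import pickle
w=pickle.load(open('w7.pkl','rb'));s=pickle.load(open('s7.pkl','rb'))
G=[(.444,-.272),(.441,-.375),(.546,-.264),(.545,-.373)]
a=covers(w,G);b=covers(s,G)
for p,q in zip(a,b):print(tri([(w,p),(s,q)]))
plan(.444,-.272,.03,45)
"
```

```text
cov [248.2 136.4] [46.9 49.9] exp 50.0 [ 0.4413 -0.2733  0.01  ]
  cov [318.1 207.3] [44.8 45.1] exp 47.1 [ 0.4396 -0.3751  0.01  ]
  cov [311.6  51.8] [50.7 55.5] exp 56.0 [ 0.5419 -0.2642  0.01  ]
  cov [388.2 134.3] [47.4 50.1] exp 52.4 [ 0.5426 -0.3722  0.01  ]
  cov [200.  273.2] [20.9 24.2] exp 22.1 [ 0.442  -0.2739  0.01  ]
  cov [155.2 302.8] [21.7 25.6] exp 22.8 [ 0.4401 -0.3758  0.01  ]
  cov [233.  306.1] [22.1 24.7] exp 23.7 [ 0.5425 -0.2647  0.01  ]
  cov [185.8 341.2] [23.3 26.7] exp 24.6 [ 0.5433 -0.373   0.01  ]
(array([ 0.44108013, -0.27337947,  0.00817527]), [np.float64(0.0002939460774569996), np.float64(0.0002939460774568942)])
(array([ 0.43924864, -0.37555557,  0.00822986]), [np.float64(0.0001855412943085217), np.float64(0.00018554129430852054)])
(array([ 0.54204128, -0.26428713,  0.00889706]), [np.float64(0.0002752490497998226), np.float64(0.0002752490497997803)])
(array([ 0.54277378, -0.37269049,  0.00845215]), [np.float64(0.00024146084620429092), np.float64(0.00024146084620430523)])
t 33.725 pos [ 0.4398 -0.3724  0.2378] head 45.02 F [-0.4  0.3  0.3] grip 0.399
 shift units now [ 1.23 -1.13  3.46]
 turn units 0.0  shift after turn [ 1.23 -1.13  3.46]
```

Request:
send_rows([
  {"tx":0.59,"ty":-0.57,"tz":0.6,"turn":0,"grip":0.4},
  {"tx":0.59,"ty":-0.58,"tz":0.6,"turn":0,"grip":0.4},
  {"tx":0,"ty":0,"tz":0.6,"turn":0,"grip":0.4},
  {"tx":0,"ty":0,"tz":0,"turn":0,"grip":0.4},
  {"tx":0,"ty":0,"tz":0,"turn":0,"grip":0.4},
], newtons=20)

```text
time: 34.35
position: [0.4416, -0.2758, 0.132]
tool_rot: [2.902, 1.199, 0.002]
ft_force: [0.7, -0.8, 1.2]
grip_width: 0.404
grip_force: 0.0
```

```bash
python3 -c "
from h import *
plan(.441,-.2735,.028,45)
"
```

```text
t 34.35 pos [ 0.4416 -0.2758  0.132 ] head 44.89 F [ 0.7 -0.8  1.2] grip 0.404
 shift units now [ 0.02 -0.04  1.73]
 turn units -0.01  shift after turn [ 0.02 -0.04  1.73]
```

Request:
send_rows([
  {"tx":0.02,"ty":-0.04,"tz":0.5,"turn":0,"grip":0.4},
  {"tx":0,"ty":0,"tz":0.5,"turn":0,"grip":0.4},
  {"tx":0,"ty":0,"tz":0.43,"turn":0,"grip":0.4},
  {"tx":0,"ty":0,"tz":0.3,"turn":0,"grip":0.4},
  {"tx":0,"ty":0,"tz":0,"turn":0,"grip":0.4},
  {"tx":0,"ty":0,"tz":0,"turn":0,"grip":0.1},
  {"tx":0,"ty":0,"tz":0,"turn":0,"grip":0.1},
  {"tx":0,"ty":0,"tz":0,"turn":0,"grip":0.1},
  {"tx":0,"ty":0,"tz":0,"turn":0,"grip":0.1},
  {"tx":0,"ty":0,"tz":0,"turn":0,"grip":0.1},
], newtons=20)

```text
time: 35.6
position: [0.4408, -0.2734, 0.0277]
tool_rot: [2.902, 1.199, 0.001]
ft_force: [0.3, -0.2, 6.0]
grip_width: 0.172
grip_force: 20.0
```

Request:
send_rows([
  {"tx":0,"ty":0,"tz":-0.6,"turn":0,"grip":0.1},
  {"tx":0,"ty":0,"tz":-0.9,"turn":0,"grip":0.1},
  {"tx":0,"ty":0,"tz":-0.9,"turn":0,"grip":0.1},
  {"tx":0.66,"ty":-0.64,"tz":0,"turn":0,"grip":0.1},
  {"tx":0.66,"ty":-0.64,"tz":0,"turn":0,"grip":0.1},
  {"tx":0.66,"ty":-0.64,"tz":0,"turn":0,"grip":0.1},
  {"tx":0.66,"ty":-0.64,"tz":0,"turn":0,"grip":0.1},
  {"tx":0.66,"ty":-0.64,"tz":0,"turn":0,"grip":0.1},
  {"tx":0.66,"ty":-0.64,"tz":0,"turn":0,"grip":0.1},
  {"tx":0.66,"ty":-0.64,"tz":0,"turn":0,"grip":0.1},
  {"tx":0,"ty":0,"tz":0,"turn":0,"grip":0.1},
  {"tx":0,"ty":0,"tz":0,"turn":0,"grip":0.1},
])

```text
time: 37.1
position: [0.4462, 0.1126, 0.1701]
tool_rot: [2.903, 1.2, -0.003]
ft_force: [-0.6, -0.0, -1.6]
grip_width: 0.175
grip_force: 20.0
```

```bash
python3 -c "
from h import *
import pickle
plan(.4512,.279,.17,45)
w=grab('wrist','w8.png');pots(w,.051);s=grab('scene');pickle.dump((w,s),open('w8.pkl','wb'))
"
```

```text
t 37.1 pos [0.4462 0.1126 0.1701] head 44.91 F [-0.6 -0.  -1.6] grip 0.175
 shift units now [ 2.02 -1.9  -0.  ]
 turn units -0.01  shift after turn [ 2.02 -1.9  -0.  ]
   ell [156.   68.4] [13.5 16.1] exp 65.5 78.0 [0.4525 0.2744 0.051 ]
   ell [152.8  67.6] [140.3 163. ] exp 65.5 78.0 [0.4513 0.2762 0.051 ]
   ell [156.5  68.2] [49.  58.5] exp 65.5 78.0 [0.4528 0.2742 0.051 ]
```

View pics/w8.png

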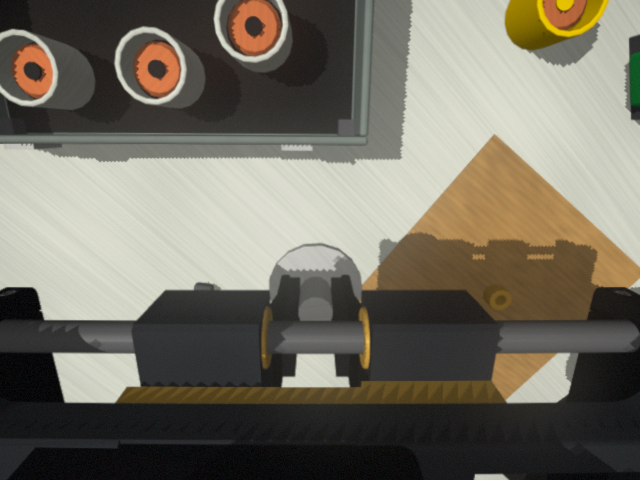

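The cover is held level at (316,275). Pot rims are at (20,68), (151,66) and (251,25).

```bash
python3 -c "
from h import *
import pickle
w,s=pickle.load(open('w8.pkl','rb'))
print('rims',onz(w,[(20,68),(151,66),(251,25)],.051).round(4))
def org(d,box):
  x0,x1,y0,y1=box;h=cv2.cvtColor(d['pixels'][y0:y1,x0:x1],cv2.COLOR_RGB2HSV)
  m=((h[...,0]<12)&(h[...,1]>130)&(h[...,2]>60)).astype(np.uint8);m=cv2.morphologyEx(m,cv2.MORPH_CLOSE,np.ones((9,9)))
  (c,r,_)=cv2.fitEllipse(max(cv2.findContours(m,0,1)[0],key=len));return np.array(c)+[x0,y0]
for n,a,b in(('B',(110,195,20,115),(390,408,120,142)),('C',(215,295,0,70),(404,425,146,168))):
  p,q=org(w,a),org(s,b);print(n,p,q,tri([(w,p),(s,q)]),onz(w,[p],.040))
"
```

```text
rims [[0.3862 0.3425 0.051 ]
 [0.4512 0.2778 0.051 ]
 [0.5182 0.2456 0.051 ]]
B [156.60992432  68.03759766] [402.06269836 130.30780602] (array([0.45270796, 0.27656408, 0.04684951]), [np.float64(0.000875813109452463), np.float64(0.0008758131094524446)]) [[0.45094326 0.27860287 0.04      ]]
C [253.69839859  25.99256325] [413.62866306 155.72668552] (array([0.52013528, 0.24688996, 0.04330688]), [np.float64(0.0008778037318613614), np.float64(0.000877803731861386)]) [[0.51984165 0.24709615 0.04      ]]
```

Request:
send_rows([
  {"tx":0.67,"ty":-0.63,"tz":0,"turn":0,"grip":0.1},
  {"tx":0.67,"ty":-0.63,"tz":0,"turn":0,"grip":0.1},
  {"tx":0.67,"ty":-0.63,"tz":0.3,"turn":0,"grip":0.1},
  {"tx":0,"ty":0,"tz":0.7,"turn":0,"grip":0.1},
  {"tx":0,"ty":0,"tz":0,"turn":0,"grip":0.1},
  {"tx":0,"ty":0,"tz":0,"turn":0,"grip":0.1},
])

```text
time: 37.95
position: [0.4532, 0.2775, 0.1115]
tool_rot: [2.905, 1.195, 0.001]
ft_force: [-0.6, 0.1, -1.0]
grip_width: 0.179
grip_force: 20.0
```

```bash
python3 -c "
from h import *
plan(.4511,.2783,.0745,45)
"
```

```text
t 37.95 pos [0.4532 0.2775 0.1115] head 44.74 F [-0.6  0.1 -1. ] grip 0.179
 shift units now [-0.02 -0.04  0.62]
 turn units -0.03  shift after turn [-0.02 -0.04  0.62]
```

Request:
send_rows([
  {"tx":-0.02,"ty":-0.03,"tz":0.2,"turn":0,"grip":0.1},
  {"tx":0,"ty":0,"tz":0.2,"turn":0,"grip":0.1},
  {"tx":0,"ty":0,"tz":0.12,"turn":0,"grip":0.1},
  {"tx":0,"ty":0,"tz":0.08,"turn":0,"grip":0.1},
  {"tx":0,"ty":0,"tz":0,"turn":0,"grip":0.1},
  {"tx":0,"ty":0,"tz":0,"turn":0,"grip":0.1},
])

```text
time: 38.7
position: [0.4502, 0.2793, 0.0749]
tool_rot: [-2.904, -1.2, -0.0]
ft_force: [0.5, -0.0, -0.1]
grip_width: 0.177
grip_force: 20.0
```

Request:
send_rows([
  {"tx":0,"ty":0,"tz":0.02,"turn":0,"grip":0.1},
  {"tx":0,"ty":0,"tz":0,"turn":0,"grip":0.1},
  {"tx":0,"ty":0,"tz":0,"turn":0,"grip":0.35},
  {"tx":0,"ty":0,"tz":0,"turn":0,"grip":0.35},
  {"tx":0,"ty":0,"tz":0,"turn":0,"grip":0.35},
  {"tx":0,"ty":0,"tz":-0.5,"turn":0,"grip":0.35},
  {"tx":0,"ty":0,"tz":-0.6,"turn":0,"grip":0.35},
  {"tx":-0.8,"ty":0,"tz":-0.7,"turn":0,"grip":0.4},
  {"tx":-0.4,"ty":0,"tz":0,"turn":0,"grip":0.4},
  {"tx":0,"ty":0,"tz":0,"turn":0,"grip":0.4},
  {"tx":0,"ty":0,"tz":0,"turn":0,"grip":0.4},
])

```text
time: 40.08
position: [0.4002, 0.2294, 0.1807]
tool_rot: [-2.904, -1.199, -0.001]
ft_force: [-0.0, -0.3, -0.0]
grip_width: 0.4
grip_force: 0.0
```

```bash
python3 -c "
from h import *
import pickle
plan(.542,-.2644,.028,45)
w=grab('wrist','w9.png');pots(w,.051);pickle.dump(w,open('w9.pkl','wb'))
"
```

```text
t 40.075 pos [0.4002 0.2294 0.1807] head 44.88 F [-0.  -0.3 -0. ] grip 0.4
 shift units now [-4.13  7.5   2.54]
 turn units -0.01  shift after turn [-4.15  7.49  2.54]
   ell [409.7 103.4] [12.4 13.7] exp 65.2 77.6 [0.5172 0.2487 0.051 ]
   ell [407.5 101.5] [152.6 152.6] exp 65.2 77.6 [0.5169 0.2509 0.051 ]
   ell [408.7 103.1] [49.1 54.9] exp 65.2 77.6 [0.5168 0.2494 0.051 ]
   ell [201.3 141. ] [12.4 13.5] exp 58.6 69.8 [0.3889 0.3399 0.051 ]
   ell [201. 139.] [137.3 137.3] exp 58.6 69.8 [0.3899 0.341  0.051 ]
   ell [202.  140.4] [46.1 52.9] exp 58.6 69.8 [0.3896 0.3399 0.051 ]
```

View pics/w9.png

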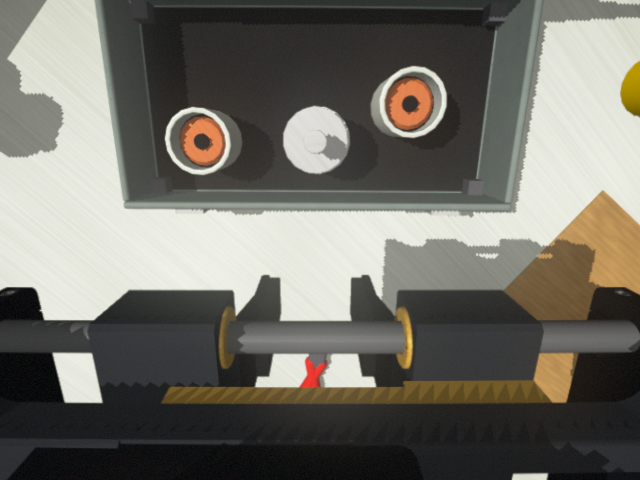

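The cover sits concentric on the middle pot at (316,140). The other mouths are at (198,141) and (411,102). That was my last picture view, so I'll use numbers from here on.

```bash
python3 -c "
from h import *
import pickle
w=pickle.load(open('w9.pkl','rb'))
print(onz(w,[(408.7,103.1),(202,140.4)],.040).round(4), onz(w,[(411,102.3),(198,140.8)],.051).round(4))
x=onz(w,[(316,140)],.056)[0];print('cover B',x)
g=cv2.cvtColor(w['pixels'],cv2.COLOR_RGB2GRAY)[95:185,275:360]
m=max(cv2.findContours((g>105).astype(np.uint8),0,1)[0],key=cv2.contourArea);e=cv2.fitEllipse(cv2.convexHull(m));c=np.array(e[0])+[275,95];print(e,c)
for z in(.051,.056,.061):
  k=onz(w,[c],z)[0];print(z,k,'exp dia px',.48*np.linalg.norm(proj(w,[k+[.1,0,0]])-proj(w,[k])))
"
```

```text
[[0.5193 0.248  0.04  ]
 [0.3871 0.3421 0.04  ]] [[0.5184 0.2486 0.051 ]
 [0.3873 0.3418 0.051 ]]
cover B [0.45037191 0.27915604 0.056     ]
((40.81372833251953, 44.415287017822266), (66.99189758300781, 68.13557434082031), 12.47808837890625) [315.81372833 139.41528702]
0.051 [0.45050912 0.27946877 0.051     ] exp dia px 69.75816809869373
0.056 [0.45057088 0.2795482  0.056     ] exp dia px 71.12828927704331
0.061 [0.45063265 0.27962764 0.061     ] exp dia px 72.55314045959034
```

Request:
send_rows([
  {"tx":-0.345,"ty":0.625,"tz":0,"turn":0,"grip":0.4},
  {"tx":-0.345,"ty":0.625,"tz":0,"turn":0,"grip":0.4},
  {"tx":-0.345,"ty":0.625,"tz":0,"turn":0,"grip":0.4},
  {"tx":-0.345,"ty":0.625,"tz":0,"turn":0,"grip":0.4},
  {"tx":-0.345,"ty":0.625,"tz":0,"turn":0,"grip":0.4},
  {"tx":-0.345,"ty":0.625,"tz":0,"turn":0,"grip":0.4},
  {"tx":-0.345,"ty":0.625,"tz":0,"turn":0,"grip":0.4},
  {"tx":-0.345,"ty":0.625,"tz":0,"turn":0,"grip":0.4},
  {"tx":-0.345,"ty":0.625,"tz":0,"turn":0,"grip":0.4},
  {"tx":-0.345,"ty":0.625,"tz":0,"turn":0,"grip":0.4},
  {"tx":-0.345,"ty":0.625,"tz":0,"turn":0,"grip":0.4},
  {"tx":-0.345,"ty":0.625,"tz":0,"turn":0,"grip":0.4},
])

```text
time: 41.62
position: [0.5425, -0.2659, 0.179]
tool_rot: [-2.901, -1.2, 0.001]
ft_force: [1.1, -0.0, 0.2]
grip_width: 0.402
grip_force: 0.0
```

Request:
send_rows([
  {"tx":0,"ty":0,"tz":0.5,"turn":0,"grip":0.4},
  {"tx":0,"ty":0,"tz":0.4,"turn":0,"grip":0.4},
  {"tx":0,"ty":0,"tz":0,"turn":0,"grip":0.4},
  {"tx":0,"ty":0,"tz":0,"turn":0,"grip":0.4},
])

```text
time: 42.12
position: [0.5423, -0.2648, 0.1268]
tool_rot: [-2.903, -1.201, -0.001]
ft_force: [-0.8, -0.1, 0.4]
grip_width: 0.401
grip_force: 0.0
```

```bash
python3 -c "
from h import *
covers(grab('scene'),[(.4395,-.3753),(.542,-.2644),(.5427,-.3725)])
plan(.542,-.2644,.028,45)
"
```

```text
cov [155.2 302.8] [22.1 25.6] exp 22.7 [ 0.44   -0.3758  0.01  ]
  cov [236.  306.4] [17.4 23.3] exp 23.6 [ 0.5467 -0.2607  0.01  ]
  cov [177.4 340.6] [ 8.4 19. ] exp 24.6 [ 0.5322 -0.3842  0.01  ]
t 42.175 pos [ 0.5424 -0.265   0.1274] head 44.93 F [-0.5 -0.3  0.1] grip 0.395
 shift units now [ 0.   -0.01  1.66]
 turn units -0.01  shift after turn [ 0.   -0.01  1.66]
```

Request:
send_rows([
  {"tx":0,"ty":-0.01,"tz":0.5,"turn":0,"grip":0.4},
  {"tx":0,"ty":0,"tz":0.5,"turn":0,"grip":0.4},
  {"tx":0,"ty":0,"tz":0.4,"turn":0,"grip":0.4},
  {"tx":0,"ty":0,"tz":0.25,"turn":0,"grip":0.4},
  {"tx":0,"ty":0,"tz":0,"turn":0,"grip":0.4},
  {"tx":0,"ty":0,"tz":0,"turn":0,"grip":0.1},
  {"tx":0,"ty":0,"tz":0,"turn":0,"grip":0.1},
  {"tx":0,"ty":0,"tz":0,"turn":0,"grip":0.1},
  {"tx":0,"ty":0,"tz":0,"turn":0,"grip":0.1},
  {"tx":0,"ty":0,"tz":0,"turn":0,"grip":0.1},
], newtons=20)

```text
time: 43.42
position: [0.5416, -0.2651, 0.0286]
tool_rot: [2.902, 1.199, 0.001]
ft_force: [-0.2, 0.2, 4.1]
grip_width: 0.175
grip_force: 20.0
```

Request:
send_rows([
  {"tx":0,"ty":0,"tz":-0.6,"turn":0,"grip":0.1},
  {"tx":0,"ty":0,"tz":-0.9,"turn":0,"grip":0.1},
  {"tx":0,"ty":0,"tz":-0.9,"turn":0,"grip":0.1},
  {"tx":0.57,"ty":-0.63,"tz":0,"turn":0,"grip":0.1},
  {"tx":0.57,"ty":-0.63,"tz":0,"turn":0,"grip":0.1},
  {"tx":0.57,"ty":-0.63,"tz":0,"turn":0,"grip":0.1},
  {"tx":0.57,"ty":-0.63,"tz":0,"turn":0,"grip":0.1},
  {"tx":0.57,"ty":-0.63,"tz":0,"turn":0,"grip":0.1},
  {"tx":0.57,"ty":-0.63,"tz":0,"turn":0,"grip":0.1},
  {"tx":0.57,"ty":-0.63,"tz":0,"turn":0,"grip":0.1},
  {"tx":0,"ty":0,"tz":0,"turn":0,"grip":0.1},
  {"tx":0,"ty":0,"tz":0,"turn":0,"grip":0.1},
])

```text
time: 44.92
position: [0.5233, 0.0911, 0.1711]
tool_rot: [2.903, 1.2, -0.002]
ft_force: [-0.1, -0.9, -0.9]
grip_width: 0.177
grip_force: 20.0
```

```bash
python3 -c "
from h import *
plan(.519,.2483,.0745,45)
pots(grab('wrist'),.040)
"
```

```text
t 44.925 pos [0.5233 0.0911 0.1711] head 44.9 F [-0.1 -0.9 -0.9] grip 0.177
 shift units now [ 1.8  -1.91  1.61]
 turn units -0.01  shift after turn [ 1.8  -1.9   1.61]
   ell [160.   87.3] [13.  15.3] exp 61.2 72.9 [0.5195 0.2477 0.04  ]
   ell [159.5  85.5] [143.2 143.2] exp 61.2 72.9 [0.5202 0.2487 0.04  ]
   ell [160.5  87. ] [48.  57.5] exp 61.2 72.9 [0.5199 0.2475 0.04  ]
```

Request:
send_rows([
  {"tx":0.6,"ty":-0.63,"tz":0,"turn":0,"grip":0.1},
  {"tx":0.6,"ty":-0.63,"tz":0,"turn":0,"grip":0.1},
  {"tx":0.6,"ty":-0.63,"tz":0.3,"turn":0,"grip":0.1},
  {"tx":0,"ty":0,"tz":0.7,"turn":0,"grip":0.1},
  {"tx":0,"ty":0,"tz":0,"turn":0,"grip":0.1},
  {"tx":0,"ty":0,"tz":0,"turn":0,"grip":0.1},
  {"tx":0,"ty":0,"tz":0,"turn":0,"grip":0.1},
])

```text
time: 45.85
position: [0.5218, 0.2475, 0.1134]
tool_rot: [2.904, 1.196, 0.004]
ft_force: [-0.3, 0.3, -1.7]
grip_width: 0.175
grip_force: 20.0
```

```bash
python3 -c "
from h import *
plan(.5194,.248,.0745,45)
"
```

```text
t 45.85 pos [0.5218 0.2475 0.1134] head 44.75 F [-0.3  0.3 -1.7] grip 0.175
 shift units now [-0.02 -0.04  0.65]
 turn units -0.03  shift after turn [-0.02 -0.04  0.65]
```

Request:
send_rows([
  {"tx":-0.02,"ty":-0.03,"tz":0.2,"turn":0,"grip":0.1},
  {"tx":0,"ty":0,"tz":0.2,"turn":0,"grip":0.1},
  {"tx":0,"ty":0,"tz":0.12,"turn":0,"grip":0.1},
  {"tx":0,"ty":0,"tz":0.08,"turn":0,"grip":0.1},
  {"tx":0,"ty":0,"tz":0.02,"turn":0,"grip":0.1},
  {"tx":0,"ty":0,"tz":0,"turn":0,"grip":0.1},
  {"tx":0,"ty":0,"tz":0,"turn":0,"grip":0.1},
])

```text
time: 46.72
position: [0.5184, 0.2484, 0.0747]
tool_rot: [2.903, 1.199, 0.0]
ft_force: [0.2, -2.5, 2.3]
grip_width: 0.176
grip_force: 20.0
```

Contact at seated height, so release and view.

Request:
send_rows([
  {"tx":0,"ty":0,"tz":0.02,"turn":0,"grip":0.1},
  {"tx":0,"ty":0,"tz":0,"turn":0,"grip":0.35},
  {"tx":0,"ty":0,"tz":0,"turn":0,"grip":0.35},
  {"tx":0,"ty":0,"tz":0,"turn":0,"grip":0.35},
  {"tx":0,"ty":0,"tz":-0.5,"turn":0,"grip":0.35},
  {"tx":0,"ty":0,"tz":-0.6,"turn":0,"grip":0.35},
  {"tx":-0.8,"ty":0,"tz":-0.7,"turn":0,"grip":0.4},
  {"tx":-0.4,"ty":0,"tz":0,"turn":0,"grip":0.4},
  {"tx":0,"ty":0,"tz":0,"turn":0,"grip":0.4},
  {"tx":0,"ty":0,"tz":0,"turn":0,"grip":0.4},
])

```text
time: 47.98
position: [0.4681, 0.199, 0.1802]
tool_rot: [-2.903, -1.199, -0.001]
ft_force: [0.2, -0.3, -0.0]
grip_width: 0.397
grip_force: 0.0
```

```bash
python3 -c "
from h import *
w=grab('wrist','w10.png');covers(w,[(.5194,.248),(.4506,.2794)],.056);pots(w,.04)
plan(.4395,-.3755,.028,45)
"
```

```text
cov [317.2 139. ] [67.5 68.4] exp 71.3 [0.5194 0.2487 0.056 ]
  cov [225.9 174.4] [67.2 67.9] exp 66.1 [0.4523 0.2795 0.056 ]
   ell [584.5 114.5] [127.8 151.8] exp 64.1 76.3 [0.6784 0.1153 0.04  ]
   ell [587.4 116. ] [ 68.7 104.2] exp 64.1 76.3 [0.6793 0.1128 0.04  ]
   ell [118.2 175.7] [11.4 13.4] exp 52.1 62.1 [0.3861 0.3422 0.04  ]
   ell [117.5 174.5] [121.9 121.9] exp 52.1 62.1 [0.3865 0.3432 0.04  ]
   ell [118.1 175.2] [38.9 50.6] exp 52.1 62.1 [0.3864 0.3425 0.04  ]
t 48.025 pos [0.4681 0.1993 0.1801] head 44.92 F [ 0.9 -0.1  0. ] grip 0.4
 shift units now [-7.1   6.45  2.53]
 turn units -0.01  shift after turn [-7.11  6.44  2.53]
```

Request:
send_rows([
  {"tx":-0.592,"ty":0.537,"tz":0,"turn":0,"grip":0.4},
  {"tx":-0.592,"ty":0.537,"tz":0,"turn":0,"grip":0.4},
  {"tx":-0.592,"ty":0.537,"tz":0,"turn":0,"grip":0.4},
  {"tx":-0.592,"ty":0.537,"tz":0,"turn":0,"grip":0.4},
  {"tx":-0.592,"ty":0.537,"tz":0,"turn":0,"grip":0.4},
  {"tx":-0.592,"ty":0.537,"tz":0,"turn":0,"grip":0.4},
  {"tx":-0.592,"ty":0.537,"tz":0,"turn":0,"grip":0.4},
  {"tx":-0.592,"ty":0.537,"tz":0,"turn":0,"grip":0.4},
  {"tx":-0.592,"ty":0.537,"tz":0,"turn":0,"grip":0.4},
  {"tx":-0.592,"ty":0.537,"tz":0,"turn":0,"grip":0.4},
  {"tx":-0.592,"ty":0.537,"tz":0,"turn":0,"grip":0.4},
  {"tx":-0.592,"ty":0.537,"tz":0,"turn":0,"grip":0.4},
])

```text
time: 49.52
position: [0.4396, -0.3773, 0.1793]
tool_rot: [-2.902, -1.201, 0.0]
ft_force: [0.3, -0.5, 0.7]
grip_width: 0.399
grip_force: 0.0
```

Request:
send_rows([
  {"tx":0,"ty":0,"tz":0.5,"turn":0,"grip":0.4},
  {"tx":0,"ty":0,"tz":0.4,"turn":0,"grip":0.4},
  {"tx":0,"ty":0,"tz":0,"turn":0,"grip":0.4},
  {"tx":0,"ty":0,"tz":0,"turn":0,"grip":0.4},
])

```text
time: 50.02
position: [0.4397, -0.3761, 0.1268]
tool_rot: [2.903, 1.201, 0.001]
ft_force: [-0.6, -0.4, 0.0]
grip_width: 0.402
grip_force: 0.0
```

```bash
python3 -c "
from h import *
covers(grab('scene'),[(.4395,-.3753)])
plan(.4395,-.3755,.028,45)
"
```

```text
cov [155.2 302.9] [21.9 25.6] exp 22.7 [ 0.4401 -0.3758  0.01  ]
t 50.075 pos [ 0.4398 -0.3763  0.1274] head 44.93 F [-0.3  0.2  0. ] grip 0.399
 shift units now [ 0.01 -0.02  1.66]
 turn units -0.01  shift after turn [ 0.01 -0.02  1.66]
```

Request:
send_rows([
  {"tx":0.01,"ty":-0.02,"tz":0.5,"turn":0,"grip":0.4},
  {"tx":0,"ty":0,"tz":0.5,"turn":0,"grip":0.4},
  {"tx":0,"ty":0,"tz":0.4,"turn":0,"grip":0.4},
  {"tx":0,"ty":0,"tz":0.25,"turn":0,"grip":0.4},
  {"tx":0,"ty":0,"tz":0,"turn":0,"grip":0.4},
  {"tx":0,"ty":0,"tz":0,"turn":0,"grip":0.1},
  {"tx":0,"ty":0,"tz":0,"turn":0,"grip":0.1},
  {"tx":0,"ty":0,"tz":0,"turn":0,"grip":0.1},
  {"tx":0,"ty":0,"tz":0,"turn":0,"grip":0.1},
  {"tx":0,"ty":0,"tz":0,"turn":0,"grip":0.1},
], newtons=20)

```text
time: 51.32
position: [0.4389, -0.3755, 0.0284]
tool_rot: [2.902, 1.199, 0.001]
ft_force: [0.2, -0.8, 5.3]
grip_width: 0.175
grip_force: 20.0
```

Request:
send_rows([
  {"tx":0,"ty":0,"tz":-0.6,"turn":0,"grip":0.1},
  {"tx":0,"ty":0,"tz":-0.9,"turn":0,"grip":0.1},
  {"tx":0,"ty":0,"tz":-0.9,"turn":0,"grip":0.1},
  {"tx":0.6,"ty":-0.52,"tz":0,"turn":0,"grip":0.1},
  {"tx":0.6,"ty":-0.52,"tz":0,"turn":0,"grip":0.1},
  {"tx":0.6,"ty":-0.52,"tz":0,"turn":0,"grip":0.1},
  {"tx":0.6,"ty":-0.52,"tz":0,"turn":0,"grip":0.1},
  {"tx":0.6,"ty":-0.52,"tz":0,"turn":0,"grip":0.1},
  {"tx":0.6,"ty":-0.52,"tz":0,"turn":0,"grip":0.1},
  {"tx":0.6,"ty":-0.52,"tz":0,"turn":0,"grip":0.1},
  {"tx":0.6,"ty":-0.52,"tz":0,"turn":0,"grip":0.1},
  {"tx":0.6,"ty":-0.52,"tz":0,"turn":0,"grip":0.1},
])

```text
time: 52.82
position: [0.4688, 0.0541, 0.1708]
tool_rot: [2.904, 1.199, -0.002]
ft_force: [1.8, -0.3, -0.4]
grip_width: 0.18
grip_force: 20.0
```

Request:
send_rows([
  {"tx":0.5,"ty":-0.75,"tz":0,"turn":0,"grip":0.1},
  {"tx":0.4,"ty":-0.75,"tz":0,"turn":0,"grip":0.1},
  {"tx":0,"ty":0,"tz":0,"turn":0,"grip":0.1},
  {"tx":0,"ty":0,"tz":0,"turn":0,"grip":0.1},
])

```text
time: 53.32
position: [0.4439, 0.1539, 0.1709]
tool_rot: [2.903, 1.199, -0.002]
ft_force: [-0.1, 0.1, -0.7]
grip_width: 0.175
grip_force: 20.0
```

```bash
python3 -c "
from h import *
plan(.387,.3422,.0745,45)
pots(grab('wrist'),.040)
"
```

```text
t 53.325 pos [0.4439 0.1539 0.1709] head 44.9 F [-0.1  0.1 -0.7] grip 0.175
 shift units now [ 1.55 -2.89  1.6 ]
 turn units -0.01  shift after turn [ 1.55 -2.89  1.6 ]
   ell [ 81.8 110.6] [12.6 15.7] exp 57.8 68.8 [0.3864 0.3421 0.04  ]
   ell [ 80. 109.] [134.9 134.9] exp 57.8 68.8 [0.3864 0.3437 0.04  ]
   ell [ 81.5 110.1] [42.3 55.6] exp 57.8 68.8 [0.3866 0.3424 0.04  ]
```

Request:
send_rows([
  {"tx":0.39,"ty":-0.72,"tz":0,"turn":0,"grip":0.1},
  {"tx":0.39,"ty":-0.72,"tz":0,"turn":0,"grip":0.1},
  {"tx":0.39,"ty":-0.72,"tz":0,"turn":0,"grip":0.1},
  {"tx":0.38,"ty":-0.72,"tz":0.3,"turn":0,"grip":0.1},
  {"tx":0,"ty":0,"tz":0.65,"turn":0,"grip":0.1},
  {"tx":0,"ty":0,"tz":0,"turn":0,"grip":0.1},
  {"tx":0,"ty":0,"tz":0,"turn":0,"grip":0.1},
  {"tx":0,"ty":0,"tz":0,"turn":0,"grip":0.1},
])

```text
time: 54.38
position: [0.3898, 0.3423, 0.1158]
tool_rot: [2.905, 1.196, 0.004]
ft_force: [0.3, 0.0, -0.6]
grip_width: 0.176
grip_force: 20.0
```

```bash
python3 -c "
from h import *
plan(.387,.3422,.0745,45)
"
```

```text
t 54.375 pos [0.3898 0.3423 0.1158] head 44.76 F [ 0.3  0.  -0.6] grip 0.176
 shift units now [-0.04 -0.03  0.69]
 turn units -0.03  shift after turn [-0.04 -0.03  0.69]
```

Request:
send_rows([
  {"tx":-0.03,"ty":-0.02,"tz":0.2,"turn":0,"grip":0.1},
  {"tx":0,"ty":0,"tz":0.2,"turn":0,"grip":0.1},
  {"tx":0,"ty":0,"tz":0.15,"turn":0,"grip":0.1},
  {"tx":0,"ty":0,"tz":0.1,"turn":0,"grip":0.1},
  {"tx":0,"ty":0,"tz":0.02,"turn":0,"grip":0.1},
  {"tx":0,"ty":0,"tz":0,"turn":0,"grip":0.1},
  {"tx":0,"ty":0,"tz":0,"turn":0,"grip":0.1},
])

```text
time: 55.25
position: [0.386, 0.3422, 0.0744]
tool_rot: [2.903, 1.199, -0.001]
ft_force: [-1.7, -1.2, 4.3]
grip_width: 0.175
grip_force: 20.0
```

Seated with light contact. Release, retreat and check all three.

Request:
send_rows([
  {"tx":0,"ty":0,"tz":0,"turn":0,"grip":0.35},
  {"tx":0,"ty":0,"tz":0,"turn":0,"grip":0.35},
  {"tx":0,"ty":0,"tz":0,"turn":0,"grip":0.35},
  {"tx":0,"ty":0,"tz":-0.5,"turn":0,"grip":0.35},
  {"tx":0,"ty":0,"tz":-0.6,"turn":0,"grip":0.35},
  {"tx":0,"ty":0.6,"tz":-0.8,"turn":0,"grip":0.4},
  {"tx":0,"ty":0.7,"tz":-0.3,"turn":0,"grip":0.4},
  {"tx":-0.6,"ty":0.5,"tz":0,"turn":0,"grip":0.4},
  {"tx":-0.3,"ty":0.3,"tz":0,"turn":0,"grip":0.4},
  {"tx":0,"ty":0,"tz":0,"turn":0,"grip":0.4},
  {"tx":0,"ty":0,"tz":0,"turn":0,"grip":0.4},
])

```text
time: 56.62
position: [0.4367, 0.216, 0.2063]
tool_rot: [-2.903, -1.201, -0.001]
ft_force: [-0.7, -0.4, 0.3]
grip_width: 0.396
grip_force: 0.0
```

```bash
python3 -c "
from h import *
plan(.42,.2,.2,45)
w=grab('wrist','w11.png');s=grab('scene','s11.png')
G=[(.5194,.248),(.4506,.2794),(.387,.3422)]
a=covers(w,G,.056);b=covers(s,G,.056)
for p,q in zip(a,b):print(tri([(w,p),(s,q)]))
pots(w,.04);print('scene');pots(s,.045)
# lid handle seen at angle 1.85?
h=np.array([.529,.355,.06]);x=np.array([.7071,.7071,0]);th=1.85
print('handle px expected',proj(s,[h-.21*np.cos(th)*x+[0,0,.21*np.sin(th)]]))
# transformers: dark-green change vs first picture
o=cv2.imread('pics/scene0.png')[:,:,::-1].astype(int);df=np.abs(o-s['pixels']).sum(2)
for n,(u,v) in dict(t1=(403,290),t2=(280,362)).items():
  print(n,[int((df[v-25:v+25,u-28:u+28]>k).sum()) for k in(60,120)])
"
```

```text
t 56.625 pos [0.4367 0.216  0.2063] head 44.95 F [-0.7 -0.4  0.3] grip 0.396
 shift units now [-0.39 -0.01  0.11]
 turn units -0.01  shift after turn [-0.39 -0.01  0.11]
  cov [359.2 125.6] [61.3 64.2] exp 66.5 [0.5188 0.2489 0.056 ]
  cov [273.6 159.3] [61.  61.4] exp 62.2 [0.4511 0.2793 0.056 ]
  cov [165.6 160.5] [59.6 64.4] exp 59.6 [0.3878 0.3418 0.056 ]
  cov [414.6 151.8] [19.5 22.3] exp 21.0 [0.5199 0.2484 0.056 ]
  cov [402.7 126.2] [18.2 21.7] exp 20.0 [0.4503 0.2803 0.056 ]
  cov [407.7 100.3] [ 8.9 15.4] exp 19.0 [0.401  0.3455 0.056 ]
(array([0.5191889 , 0.24898042, 0.05489323]), [np.float64(0.00029419339698212636), np.float64(0.0002941933969821011)])
(array([0.4512481 , 0.27924943, 0.05752862]), [np.float64(0.00010552721801561017), np.float64(0.00010552721801568382)])
(array([0.39416145, 0.34408552, 0.05590953]), [np.float64(0.006627212771257669), np.float64(0.006627212771257699)])
scene
   ell [317.6 323.8] [52.7 53.5] exp 23.1 27.5 [ 0.6859 -0.1709  0.045 ]
   ell [317.9 326.6] [28.8 36. ] exp 23.1 27.5 [ 0.6905 -0.1741  0.045 ]
handle px expected [[504.53100266  61.19370905]]
t1 [0, 0]
t2 [0, 0]
```

Transformers show zero change. One confirming view of the last cover from directly above.

Request:
send_rows([
  {"tx":-0.1,"ty":-0.7,"tz":0,"turn":0,"grip":0.4},
  {"tx":-0.1,"ty":-0.7,"tz":0,"turn":0,"grip":0.4},
  {"tx":-0.1,"ty":-0.6,"tz":0,"turn":0,"grip":0.4},
  {"tx":0,"ty":0,"tz":0,"turn":0,"grip":0.4},
  {"tx":0,"ty":0,"tz":0,"turn":0,"grip":0.4},
])

```text
time: 57.35
position: [0.3396, 0.2874, 0.2063]
tool_rot: [2.903, 1.201, 0.001]
ft_force: [0.1, -0.6, -0.5]
grip_width: 0.396
grip_force: 0.0
```

```bash
python3 -c "
from h import *
plan(.42,.1,.3,45)
w=grab('wrist','w12.png');s=grab('scene','s12.png')
G=[(.4506,.2794),(.387,.3422)]
a=covers(w,G,.056);b=covers(s,G,.056)
for p,q in zip(a,b):print(tri([(w,p),(s,q)]))
# two wrist positions
w0=grab('wrist')
"
```

```text
t 57.35 pos [0.3396 0.2874 0.2063] head 44.96 F [ 0.1 -0.6 -0.5] grip 0.396
 shift units now [-1.26  3.16 -1.56]
 turn units -0.01  shift after turn [-1.26  3.16 -1.56]
  cov [414.8 136.6] [61.9 69.8] exp 66.8 [0.4477 0.2823 0.056 ]
  cov [308.6 137.3] [61.  62.9] exp 64.6 [0.3867 0.3425 0.056 ]
  cov [402.7 126.2] [18.2 21.7] exp 20.0 [0.4503 0.2803 0.056 ]
  cov [402.7  97. ] [17.4 20.4] exp 19.0 [0.3859 0.3438 0.056 ]
(array([0.44853077, 0.28199598, 0.05332348]), [np.float64(0.0004469287210218849), np.float64(0.00044692872102201073)])
(array([0.38675799, 0.34252539, 0.05752284]), [np.float64(7.629250200750823e-05), np.float64(7.629250200745487e-05)])
```

Request:
send_rows([
  {"tx":-0.1,"ty":0.5,"tz":-0.5,"turn":0,"grip":0.4},
  {"tx":-0.1,"ty":0.6,"tz":-0.5,"turn":0,"grip":0.4},
  {"tx":-0.1,"ty":0.7,"tz":0,"turn":0,"grip":0.4},
  {"tx":0,"ty":0.7,"tz":0,"turn":0,"grip":0.4},
  {"tx":0,"ty":0,"tz":0,"turn":0,"grip":0.4},
  {"tx":0,"ty":0,"tz":0,"turn":0,"grip":0.4},
])

```text
time: 58.25
position: [0.4324, 0.1684, 0.2659]
tool_rot: [-2.903, -1.198, 0.001]
ft_force: [0.1, 1.1, 1.4]
grip_width: 0.399
grip_force: 0.0
```

```bash
python3 -c "
from h import *
s=grab('scene')
covers(s,[(.5194,.248),(.4506,.2794),(.387,.3422)],.056);pots(s)
print(s['pixels'][50:80:6,490:515:4].mean(2).round())
print(ctrl.close_job())
"
```

```text
cov [414.6 151.8] [19.5 22.3] exp 21.0 [0.5199 0.2484 0.056 ]
  cov [402.7 126.2] [18.1 21.7] exp 20.0 [0.4503 0.2803 0.056 ]
  cov [402.7  97. ] [17.4 20.4] exp 19.0 [0.3859 0.3438 0.056 ]
   ell [316.6 323.7] [52.7 53.5] exp 23.1 27.5 [ 0.6847 -0.1723  0.045 ]
   ell [318.  326.8] [28.7 35.7] exp 23.1 27.5 [ 0.6909 -0.1741  0.045 ]
[[116. 165.  77.  76. 147. 157. 166.]
 [106.  75.  77. 118. 141. 159. 165.]
 [ 75.  78. 164. 157. 132. 151. 167.]
 [ 58. 166. 165. 161. 121. 149. 165.]
 [ 53. 159. 166. 164. 109. 152. 164.]]
the job is handed in; nothing more can be done
None
```

The job is handed in at about 58 s: the lid is open on its stop, all three pots stand upright in the case with covers that measured centred and level, the fourth cover stays on the mat, and the transformers did not move.

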